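Pack samples into a carrying case and block the gaps

TASK

Pack the sample bottles for the courier: pry the lid of the grey carrying case up with the blade of the palette knife in the notch at its front, swing the lid right open and lay the knife back on the bench. Stand every blue-capped sample bottle that is on the bench in the two channels of the case and fill all of the room left over in both channels with the white foam bricks, so that nothing inside can shift; bricks that are not needed stay on the bench. Then shut the lid fully, and leave the other things on the bench where they are.

Things in the scene. Friction and masses are not known exactly. Their poses are not given: they have to be found in the camera images.
- case: Carrying case of grey plastic, fixed; base 152 x 136 x 55 mm (x, y, z), origin under its centre. Front face with pry notch: -x; lid hinge: top edge of the +x face. Two channels along y, 107 long, 38 wide, 30 deep (floor at z 25 mm), mouths chamfered 4 mm, centred on x = -35 (front) and +33 mm (back), a 30 mm rib between. Each takes three bottles or small bricks, or one and the long brick, 7 mm to spare.
- lid (a joint): Lid hinge, rad: 0 shut, 1.57 upright, 2.6 end stop, leaning back (open past 2.3 to leave a gripper room over the back channel). Stiff: stays where left, takes about 1 N at the front edge. Hollow cover 152 x 136 mm, 46 mm high, walls 4 mm; shut, its edge lies on the base at z 55 mm, its top is at z 101 mm and its inside 69 mm above the channel floors.
- lid_front (a point): Middle of the lower outer edge of the lid's front wall, 152 mm from the hinge, moving with the lid (shut: at z 55 mm, right over the notch). The front wall stands 46 mm high on it, square to the lid's opening; with the lid open that wall points away from the case and down.
- lid_hinge (a point): Middle of the hinge axis, at the top of the base's +x face, z 55 mm; the axis is the case's y axis.
- notch (a point): Middle of the mouth of the pry notch in the base's front face, z 49 mm: 60 mm wide along the case's y, 12 mm high (z 43 to 55 mm), 16 mm deep towards the case's +x, closed above by the lid's front wall. A level blade pushed about 12 mm in and raised, following the lid's arc, lifts the lid.
- spatula: Palette knife lying on the worktop, blade pointing left and away (yaw about 1 rad). Wooden handle 75 mm long, 18 wide, 22 high (x from -70 to +5 mm); stiff steel blade 24 mm wide, 2.4 thick, reaching to x = +95 mm, level at mid-height of the handle (11 mm). Origin on the underside, x along the blade to its tip, z up. 50 g; best held at about x = -10 mm.
- spatula_tip (a point): Middle of the end of the knife's blade.
- sample_0: Sample bottle, white with a blue screw cap: 33 mm in diameter, 66 mm high (cap 28 mm in diameter from 48 mm up), 50 g, upright on the worktop; origin at the centre of its underside, z up. May be absent.
- sample_1: Sample bottle, white with a blue screw cap: 33 mm in diameter, 66 mm high (cap 28 mm in diameter from 48 mm up), 50 g, upright on the worktop; origin at the centre of its underside, z up. May be absent.
- sample_2: Sample bottle, white with a blue screw cap: 33 mm in diameter, 66 mm high (cap 28 mm in diameter from 48 mm up), 50 g, upright on the worktop; origin at the centre of its underside, z up. May be absent.
- sample_3: Sample bottle, white with a blue screw cap: 33 mm in diameter, 66 mm high (cap 28 mm in diameter from 48 mm up), 50 g, upright on the worktop; origin at the centre of its underside, z up. May be absent.
- brick_0: Small white foam brick, 33 x 33 mm, 62 mm high, standing on the worktop, its foot drawn in by 4 mm all round over the lowest 16 mm; origin at the centre of its underside, z up. Fills one place of a channel. 30 g.
- brick_1: Small white foam brick, 33 x 33 mm, 62 mm high, standing on the worktop, its foot drawn in by 4 mm all round over the lowest 16 mm; origin at the centre of its underside, z up. Fills one place of a channel. 30 g.
- long_brick: Long white foam brick, 33 mm (x) x 67 mm (y), 62 mm high, standing on the worktop, foot drawn in likewise; origin at the centre of its underside, z up. Fills two neighbouring places of a channel, its long side along the channel. 50 g.
- front_1 (a point): Place 1 of 3 in the front channel (channel floor, places 35 mm apart along the case's y axis, place 1 at y = +35 mm, place 2 in the middle): where the underside of a bottle or small brick standing there has its centre.
- front_2 (a point): Place 2 of 3 in the front channel (channel floor, places 35 mm apart along the case's y axis, place 1 at y = +35 mm, place 2 in the middle): where the underside of a bottle or small brick standing there has its centre.
- front_3 (a point): Place 3 of 3 in the front channel (channel floor, places 35 mm apart along the case's y axis, place 1 at y = +35 mm, place 2 in the middle): where the underside of a bottle or small brick standing there has its centre.
- back_1 (a point): Place 1 of 3 in the back channel (channel floor, places 35 mm apart along the case's y axis, place 1 at y = +35 mm, place 2 in the middle): where the underside of a bottle or small brick standing there has its centre.
- back_2 (a point): Place 2 of 3 in the back channel (channel floor, places 35 mm apart along the case's y axis, place 1 at y = +35 mm, place 2 in the middle): where the underside of a bottle or small brick standing there has its centre.
- back_3 (a point): Place 3 of 3 in the back channel (channel floor, places 35 mm apart along the case's y axis, place 1 at y = +35 mm, place 2 in the middle): where the underside of a bottle or small brick standing there has its centre.
- beaker: Bystander: glass beaker, 83 mm wide, 105 mm high, far right; origin under its centre. Leave it alone.
- timer: Bystander: bench timer, 58 x 64 x 21 mm, behind the case; origin under its centre. Leave it alone.
- tape: Bystander: roll of tape, 72 mm across, 19 mm high, at the right edge of the bench; origin under its centre. Leave it alone.
- marker: Bystander: felt marker lying at the left, 128 mm long; origin under its centre. Leave it alone.
Mind the look-alikes: they are no part of the job. Leave any orange or yellow look-alike of the sample_1 alone.

How it is judged:
By the outcome, as a careful person would: the job done as asked, in the order asked, and still so for the second after the job is handed in, with the robot touching nothing.
Of sample_0, sample_1, sample_2, sample_3 only 2 to 4 are there at a start; the rules pass over those that are not, and their reading is None.
At some moment in a run one of spatula may be knocked a few centimetres aside while the robot is not near it.
Once in a run the grip may slacken for a moment while it holds something.
It also fails if it takes over 200 s, if anything falls off the work surface, if the arm or the gripper's body presses on something with over 40 N, if the wrist force passes 120 N, or if a joint passes its speed limit or range.

ROBOT

A 6-joint arm with a two-finger parallel gripper is mounted at the origin on a cart in front of the work surface, level with it; the furniture and walls round the work are solid. World frame = base frame: x ahead of the robot, y to its left, z up, the work surface at z = 0. Lengths are in m, angles in rad, forces in N, time in s.
With the tool pointing down it reaches from about 0.35 to 0.925 m from the base axis. Payload 6.4 kg.
Tool frame: the origin (TCP) lies midway between the tips of the shut fingers; the grasp point (between the pads) lies 19 mm behind it (tcp_to_grasp is the distance from the TCP to the grasp point, in m); z points along the fingers, y is the line along which they close (so a half turn about z gives the same grasp; the last joint's range is limited). The gripper opens to 94 mm and grips with 3 to 60 N. Pads are 16 mm wide; open, the fingers measure 119 mm over their backs; the gripper's body (75 mm by 177 mm) begins 78 mm behind the grasp point.
Start: joints at [-1.287, 0.245, 1.558, -0, 1.339, -0.174], TCP at [0.287, -0.583, 0.205] pointing down, gripper open.
Joint ranges: [-3.13, 3.13], [-1.02, 2.26], [0.13, 2.54], [-0.95, 4.09], [0.21, 2.88], [-2.74, 2.74]. Speed limits (rad/s): [2.57, 2.57, 3.14, 3.14, 3.14, 3.14].

INTERFACE

Orientations are given as a 3x3 rotation matrix whose columns are the frame's x, y, z axes.
In Python, from bench import state, snapshot, get_calibration, hand_in, tcp_to_grasp gives the robot as it stands.
- The arm moves only by the tool drive_tool, never from a script. Its argument "targets" is a list that holds one entry, the list of rows, each a list of 6 numbers: the shift along the tool's x, y, z in mm, then the turn, a rotation vector about the tool's x, y, z in rad. A call has exactly 10 rows; each row shifts and turns the commanded pose from where the row before left it, along the tool's axes as they then stand; what a row does not reach is not made up. A row lasts 1/12 s, in which the tool goes at most 41.7 mm and 7.16 degrees, less where a joint would pass 70% of its speed; a pose out of reach is approached as far as the arm can. A call is refused whole if a number of a shift passes 41.7 or a number of a turn 0.125, either way. A call with a gripper value outside its range is refused whole. "hand" is the opening, from 0 (shut) to 1 (fully open), set as the call begins (left out, the last holds). The fingers move at their own pace and stop on an object; "force" is the grip in N (left out, the last holds). Time passes only in rows, so rows that do not move let the fingers close, or fill a call up. It gives the time, the measured TCP pose, the force, the opening and the grip force at its end, in the units of the state.
- state(): the state, without advancing time (a new reading comes with each control period).
- snapshot(name): name is "side" or "top" or "wrist"; returns the picture (384x512x3 uint8, blue, green, red); there is no depth.
- get_calibration(name): a dict with "fov_y" (degrees; the focal length in pixels is half the picture's height over the tangent of half this angle, whatever the lens; pixels are square), "cx", "cy" (the principal point, pixels), "R" (3x3) and "t" (3): a world point X has camera coordinates R X + t; the wrist camera has in their place "T_tool_cam" (4x4, takes a point from camera to tool coordinates, whose origin is the TCP and whose axes are the flange's). Camera axes: x right, y down, z forward; pixel columns grow to the right and rows downward; lengths in m; the calibration is good to about 2 mm. A picture is of the moment at which its call begins: read the wrist's pose just before it. get_calibration takes no time and is no camera call.
- hand_in(): hands the job in; it is judged then, once.
The state is a dict: "time_s": time; "q": joint angles; "qd": joint speeds; "tau": joint torques, N m; "tool_pos": TCP position; "ee_rot": TCP orientation; "force": force on the tool from outside, world axes, zero at the start; "wrist_torque": the same for the moment, N m; "opening": finger opening in m; "gripper_force": force on a finger pad.
Only numpy, scipy, OpenCV 4.12 (cv2) and the standard library are available. Lean on these libraries where they do the work, as an engineer would, in place of code of your own. Each camera call takes 0.05 s, during which the arm holds its last target. There are 200 camera calls.

## Working session

There is one attempt and no reset: what is moved stays moved. The work goes in short steps, Python scripts to look and compute and a tool call to move; the robot and the scene stay as the last step left them, time stands still between calls to the robot, and variables do not carry over. Pictures are saved under pics/ and viewed, at most 14 in all, crops included, and the job is handed in when it is done.

Besides the shell and the picture viewer there is one more tool, called after ">>>" by a JSON object that holds its "api" and its "payload", one argument or row to a line. drive_tool: Moves the arm, as the interface text tells. Its arguments: {"type":"object","properties":{"targets":{"type":"array"},"hand":{"type":"number"},"force":{"type":"number"}},"required":["targets"]}

```bash
mkdir -p pics; ls
cat > h.py <<'E'
import numpy as np, cv2
from bench import state, snapshot, get_calibration, hand_in, tcp_to_grasp
def cam(name, s=None):
    c=get_calibration(name); f=192/np.tan(np.radians(c['fov_y'])/2)
    if 'R' in c: R=np.array(c['R']);t=np.array(c['t']); return f,c['cx'],c['cy'],R.T,-R.T@t
    s=s or state(); T=np.array(c['T_tool_cam']); Rt=np.array(s['ee_rot'])
    return f,c['cx'],c['cy'],Rt@T[:3,:3],Rt@T[:3,3]+np.array(s['tool_pos'])
def ray(C,u,v,z):
    f,cx,cy,Rw,o=C; d=Rw@np.array([(u-cx)/f,(v-cy)/f,1]); return o+d*(z-o[2])/d[2]
def proj(C,X):
    f,cx,cy,Rw,o=C; p=Rw.T@(np.array(X)-o); return np.array([cx+f*p[0]/p[2],cy+f*p[1]/p[2]])
E
python3 - <<'E'
from h import *
s=state();print({k:np.round(v,3).tolist() for k,v in s.items()},tcp_to_grasp)
for n in('top','side','wrist'):
    cv2.imwrite(f'pics/{n}0.png',snapshot(n)); print(n,get_calibration(n))
E
```

```text
pics
{'time_s': 0.0, 'q': [-1.287, 0.246, 1.559, 0.0, 1.339, -0.174], 'qd': [0.0, 0.001, 0.001, -0.0, 0.0, 0.002], 'tau': [0.001, -41.584, -31.46, 0.069, 0.033, -0.0], 'tool_pos': [0.287, -0.582, 0.204], 'ee_rot': [[0.897, 0.442, -0.001], [0.442, -0.897, 0.002], [0.0, -0.002, -1.0]], 'force': [-0.786, 0.574, -0.188], 'wrist_torque': [0.028, 0.011, -0.024], 'gripper_force': 0.0, 'opening': 0.094} 0.0188
top {'fov_y': 55.90025483691222, 'cx': 258.9243265643691, 'cy': 188.97007851474936, 'R': array([[-6.18522404e-04, -9.99995134e-01, -3.05758644e-03],
       [-9.97020699e-01,  8.52514673e-04, -7.71297525e-02],
       [ 7.71319839e-02,  3.00077049e-03, -9.97016375e-01]]), 't': array([-0.12712046,  0.54176855,  1.31736159])}
side {'fov_y': 50.43103352946568, 'cx': 255.349554609046, 'cy': 189.55751634293063, 'R': array([[-0.96327879, -0.26809745, -0.0147559 ],
       [-0.15899472,  0.61383057, -0.77326109],
       [ 0.21636695, -0.74251989, -0.63391605]]), 't': array([0.48686938, 0.21358655, 1.26202841])}
wrist {'fov_y': 71.27774362051186, 'cx': 252.01975269617546, 'cy': 190.2279277505585, 'T_tool_cam': array([[ 2.45008293e-04, -9.72141165e-01, -2.34396020e-01,
         6.77976206e-02],
       [ 9.99999919e-01,  1.63493022e-04,  3.67198968e-04,
        -5.50088477e-04],
       [-3.18647119e-04, -2.34396091e-01,  9.72141127e-01,
        -1.78722727e-01],
       [ 0.00000000e+00,  0.00000000e+00,  0.00000000e+00,
         1.00000000e+00]])}
```

View pics/top0.png

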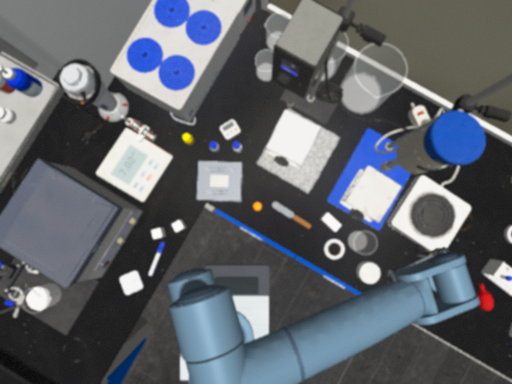

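View pics/side0.png

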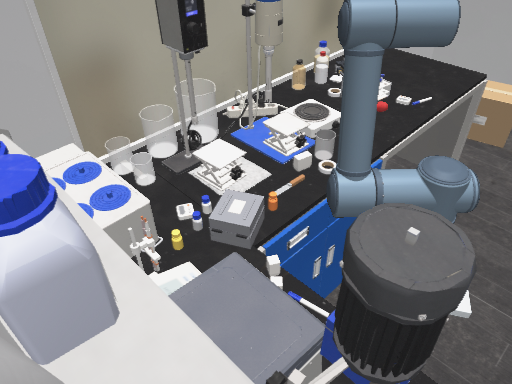

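Top view: case at (219,181), two blue caps at (214,146) and (237,147), knife (290,213), small bricks at (158,233) and (178,226), long brick at (331,221). Next: enlarge the view and measure.

Run:
```python
from h import *
im=cv2.imread('pics/top0.png'); C=cam('top')
cv2.imwrite('pics/topc.png',cv2.resize(im[110:270,130:380],None,fx=3.2,fy=3.2,interpolation=cv2.INTER_CUBIC))
hsv=cv2.cvtColor(im,cv2.COLOR_BGR2HSV)
def blobs(m,z,nm,lo,hi):
    for c in cv2.findContours(m,cv2.RETR_EXTERNAL,cv2.CHAIN_APPROX_NONE)[0]:
        r=cv2.minAreaRect(c);a=cv2.contourArea(c)
        if lo<a<hi and r[0][1]>100 : print(nm,np.round(r[0]),np.round(r[1],1),round(r[2]),a,ray(C,*r[0],z)[:2].round(3))
blobs(cv2.inRange(hsv,(100,120,60),(130,255,255)),.066,'blue',15,400)
blobs(cv2.inRange(hsv,(0,0,190),(180,50,255)),.062,'white',60,600)
blobs(cv2.inRange(hsv,(3,90,60),(25,255,255)),.011,'orange',15,400)
g=cv2.inRange(hsv,(90,5,90),(130,70,200)); g[:140]=0; blobs(g,.1,'grey',500,4000)
```

```text
blue [  8. 303.] [ 6. 10.] 90 51.0 [0.139 0.749]
blue [161. 246.] [ 6.5 11.7] 22 60.5 [0.335 0.219]
blue [236. 144.] [7. 7.] 0 38.0 [ 0.703 -0.043]
blue [213. 144.] [7.8 7.8] 45 47.0 [0.701 0.04 ]
blue [384. 144.] [ 9.2 16.8] 38 87.5 [ 0.699 -0.579]
white [184. 368.] [ 8. 22.] 0 125.0 [-0.081  0.131]
white [ 38. 298.] [22.4 22.8] 27 399.0 [0.155 0.648]
white [131. 282.] [19.2 19.6] 67 332.0 [0.209 0.323]
white [505. 277.] [31.4 21.2] 38 319.0 [ 0.23 -0.99]
white [370. 273.] [19.8 19.8] 45 308.0 [ 0.243 -0.516]
white [334. 249.] [19.1 18.4] 45 278.5 [ 0.326 -0.392]
white [156. 233.] [9.5 9.7] 76 75.0 [0.382 0.237]
white [177. 226.] [9.4 9.8] 63 79.5 [0.408 0.163]
white [331. 222.] [19.1  9.2] 45 164.0 [ 0.422 -0.384]
white [230. 129.] [14.8 16.7] 58 220.0 [ 0.757 -0.021]
white [491. 128.] [47.6  5.3] 29 173.0 [ 0.76  -0.969]
white [420. 114.] [17.  12.5] 63 164.5 [ 0.811 -0.714]
orange [302. 222.] [20.2  6.9] 34 114.5 [ 0.42  -0.287]
orange [257. 206.] [10. 10.] 90 90.0 [ 0.479 -0.12 ]
orange [189. 140.] [ 9.6 11.4] 49 32.5 [0.727 0.136]
grey [238. 303.] [74. 63.] 90 1871.0 [ 0.147 -0.055]
grey [219. 181.] [46.  41.1] 2 1803.5 [0.565 0.011]
```

View pics/topc.png

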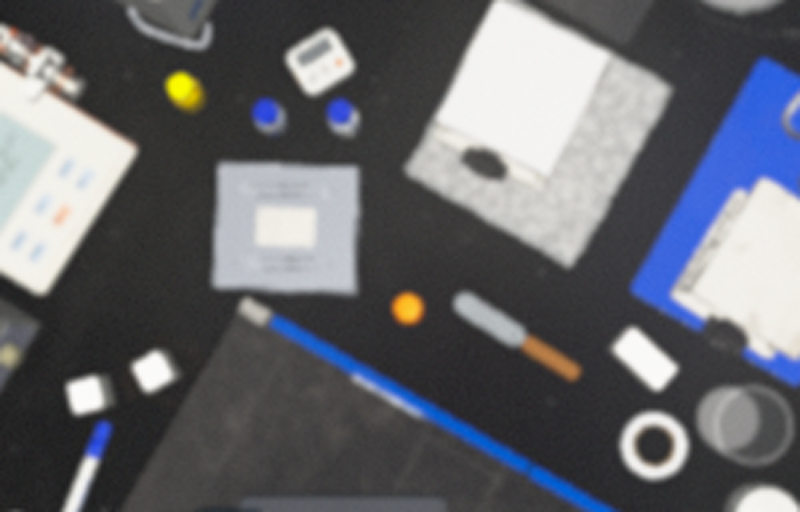

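Case sits at about (0.565, 0.011) with its 152 mm side along world y, so it is turned ±90°. Orange and yellow look-alikes are at (257,206) and (187,138). I'll move above the knife now for a closer look.

>>> {"api": "drive_tool", "payload": {
  "targets": [
    [[27,-22,0,0,0,0],[27,-22,0,0,0,0],[27,-22,0,0,0,0],[27,-22,0,0,0,0],[27,-22,0,0,0,0],[27,-22,0,0,0,0],[27,-22,0,0,0,0],[27,-22,0,0,0,0],[27,-22,0,0,0,0],[27,-22,0,0,0,0]]
  ],
  "hand": 0.6
}}

```text
time_s: 0.98
tool_pos: [0.4325, -0.2646, 0.2053]
ee_rot: [[0.897, 0.442, -0.0], [0.442, -0.897, 0.0], [0.0, -0.0, -1.0]]
force: [0.0, 0.7, 1.3]
opening: 0.0562
gripper_force: 0.0
```

>>> {"api": "drive_tool", "payload": {
  "targets": [
    [[0,0,0,0,0,-0.11],[0,0,0,0,0,-0.11],[0,0,0,0,0,-0.11],[0,0,0,0,0,-0.11],[0,0,0,0,0,-0.11],[0,0,0,0,0,0],[0,0,0,0,0,0],[0,0,0,0,0,0],[0,0,0,0,0,0],[0,0,0,0,0,0]]
  ]
}}

```text
time_s: 1.82
tool_pos: [0.4322, -0.2664, 0.2054]
ee_rot: [[0.535, 0.845, -0.0], [0.845, -0.535, 0.0], [-0.0, -0.0, -1.0]]
force: [-0.3, 0.1, 0.3]
opening: 0.0562
gripper_force: 0.0
```

Run:
```python
from h import *
s=state();print(np.round(s['tool_pos'],4),np.round(s['ee_rot'],3).tolist(),s['time_s'])
cv2.imwrite('pics/w1.png',snapshot('wrist'))
```

```text
[ 0.4322 -0.2664  0.2054] [[0.535, 0.845, -0.0], [0.845, -0.535, 0.0], [-0.0, -0.0, -1.0]] 1.8167
```

View pics/w1.png

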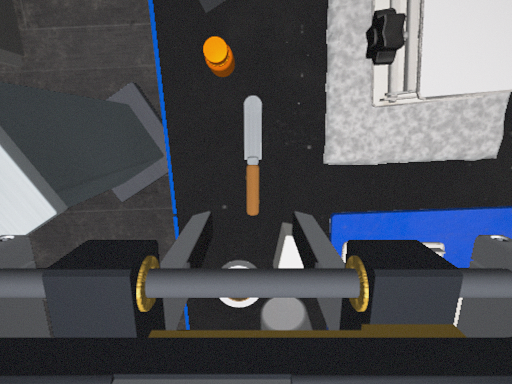

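The knife lies straight along the image: tip (252,96), neck (252,163), handle end (252,215), so it's already aligned with the tool.

Run:
```python
from h import *
im=cv2.imread('pics/w1.png');h=cv2.cvtColor(im,cv2.COLOR_BGR2HSV);C=cam('wrist');s=state()
m=cv2.inRange(h,(5,90,50),(25,255,255));m[:150]=0;m[230:]=0;m[:,:200]=0;m[:,300:]=0
c=max(cv2.findContours(m,0,1)[0],key=cv2.contourArea);r=cv2.minAreaRect(c);print(r)
R=np.array(s['ee_rot'])
pts=[ray(C,u,v,z) for u,v,z in((252.5,96,.012),(r[0][0],r[0][1],.02),(252.5,163,.016),(252.5,215,.011))]
for p in pts: print(p.round(4),(R.T@(p-s['tool_pos'])*1000).round(1))
x,y,w,hh=cv2.boundingRect(c);print(x,y,w,hh)
for v in(170,190,210):
    q=np.where(m[v])[0];print(v,q.mean())
```

```text
((252.0, 190.0), (50.0, 14.0), 90.0)
[ 0.4891 -0.177   0.012 ] [106.    0.3 193.4]
[ 0.4216 -0.2827  0.02  ] [-19.5  -0.3 185.4]
[ 0.4421 -0.2515  0.016 ] [ 17.9   0.4 189.4]
[ 0.4009 -0.3168  0.011 ] [-59.3   0.5 194.4]
245 165 15 51
170 252.5
190 252.5
210 252.0
```

>>> {"api": "drive_tool", "payload": {
  "targets": [
    [[0,0,25,0,0,0],[0,0,25,0,0,0],[0,0,25,0,0,0],[0,0,25,0,0,0],[0,0,25,0,0,0],[0,0,25,0,0,0],[0,0,20,0,0,0],[0,0,15,0,0,0],[2,0,10,0,0,0],[0,0,6,0,0,0]]
  ]
}}

```text
time_s: 2.7
tool_pos: [0.4329, -0.264, 0.0032]
ee_rot: [[0.534, 0.845, -0.001], [0.845, -0.534, 0.001], [0.0, -0.002, -1.0]]
force: [-0.9, -0.0, -0.3]
opening: 0.0563
gripper_force: 0.0
```

>>> {"api": "drive_tool", "payload": {
  "targets": [
    [[0,0,0,0,0,0],[0,0,0,0,0,0],[0,0,0,0,0,0],[0,0,0,0,0,0],[0,0,0,0,0,0],[0,0,0,0,0,0],[0,0,0,0,0,0],[0,0,0,0,0,0],[0,0,0,0,0,0],[0,0,0,0,0,0]]
  ],
  "hand": 0.0,
  "force": 50
}}

```text
time_s: 3.53
tool_pos: [0.4337, -0.265, 0.005]
ee_rot: [[0.534, 0.846, 0.001], [0.846, -0.534, -0.001], [-0.0, 0.001, -1.0]]
force: [-0.7, 1.1, 5.2]
opening: 0.0177
gripper_force: 50.0
```

>>> {"api": "drive_tool", "payload": {
  "targets": [
    [[0,0,-20,0,0,0],[0,0,-20,0,0,0],[0,0,-20,0,0,0],[0,0,-20,0,0,0],[0,0,-20,0,0,0],[0,0,-20,0,0,0],[0,0,-20,0,0,0],[0,0,-20,0,0,0],[0,0,-20,0,0,0],[0,0,-20,0,0,0]]
  ]
}}

```text
time_s: 4.37
tool_pos: [0.4329, -0.2643, 0.2047]
ee_rot: [[0.534, 0.846, -0.001], [0.846, -0.534, 0.001], [0.0, -0.001, -1.0]]
force: [-0.1, 0.2, -0.8]
opening: 0.0178
gripper_force: 50.0
```

Run:
```python
from h import *
s=state();print(np.round(s['tool_pos'],4),np.round(s['ee_rot'],3).tolist(),s['time_s'])
cv2.imwrite('pics/w2.png',snapshot('wrist'))
```

```text
[ 0.4329 -0.2643  0.2047] [[0.534, 0.846, -0.001], [0.846, -0.534, 0.001], [0.0, -0.001, -1.0]] 4.3667
```

View pics/w2.png

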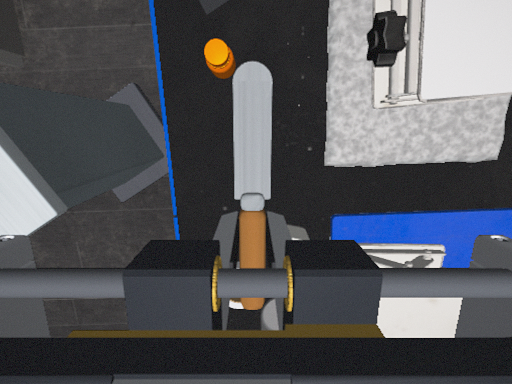

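Knife is gripped, blade centred, tip at (252,63). Now to the case's right side, to see which face has the notch.

>>> {"api": "drive_tool", "payload": {
  "targets": [
    [[20,13,0,0,0,0],[20,13,0,0,0,0],[20,13,0,0,0,0],[20,13,0,0,0,0],[20,13,0,0,0,0],[20,13,0,0,0,-0.112],[0,0,0,0,0,-0.112],[0,0,0,0,0,-0.112],[0,0,0,0,0,-0.112],[0,0,0,0,0,-0.112]]
  ]
}}

```text
time_s: 5.25
tool_pos: [0.5629, -0.2044, 0.2027]
ee_rot: [[-0.003, 1.0, -0.002], [1.0, 0.003, 0.001], [0.001, -0.002, -1.0]]
force: [0.4, 0.2, -0.7]
opening: 0.0173
gripper_force: 50.0
```

Run:
```python
from h import *
cv2.waitKey(1)
s=state();print(np.round(s['tool_pos'],4),np.round(s['ee_rot'],3).tolist(),s['time_s'])
cv2.imwrite('pics/w3.png',snapshot('wrist'))
```

```text
Traceback (most recent call last):
cv2.error: OpenCV(4.12.0) /io/opencv/modules/highgui/src/window.cpp:1367: error: (-2:Unspecified error) The function is not implemented. Rebuild the library with Windows, GTK+ 2.x or Cocoa support. If you are on Ubuntu or Debian, install libgtk2.0-dev and pkg-config, then re-run cmake or configure script in function 'cvWaitKey'
```

Run:
```python
from h import *
s=state();print(np.round(s['tool_pos'],4),np.round(s['ee_rot'],3).tolist(),s['time_s'])
cv2.imwrite('pics/w3.png',snapshot('wrist'))
```

```text
[ 0.5629 -0.2044  0.2027] [[-0.003, 1.0, -0.002], [1.0, 0.003, 0.001], [0.001, -0.002, -1.0]] 5.25
```

View pics/w3.png

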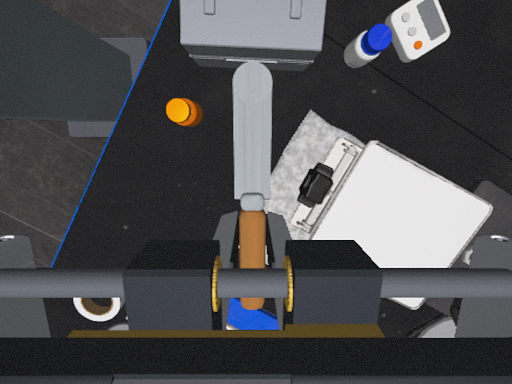

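Run:
```python
from h import *
im=cv2.imread('pics/w3.png')[0:90,165:345]
cv2.imwrite('pics/w3c.png',cv2.resize(np.clip(im.astype(float)*1.3,0,255).astype(np.uint8),None,fx=4,fy=4,interpolation=cv2.INTER_CUBIC))
```

```text
(no output)
```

View pics/w3c.png

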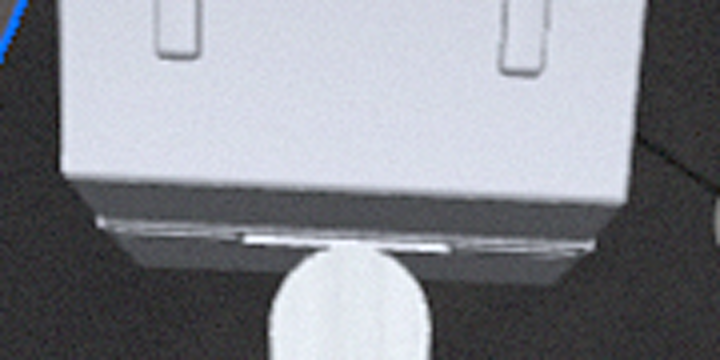

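The front face is this −y one: lid's top front edge (181,44)–(322,51), bright notch strip at columns 226–277, row ≈60.

Run:
```python
from h import *
s=state();C=cam('wrist')
a=ray(C,181.2,44,.101);b=ray(C,322,50.7,.101);print(a,b,np.linalg.norm(a-b),(a+b)/2)
d=b-a; print('case yaw',np.arctan2(d[1],d[0])+np.pi/2, 'front normal')
n0=ray(C,225.8,59.6,.053);n1=ray(C,277.5,61.8,.053);print(n0,n1,np.linalg.norm(n1-n0))
for z in(.208,.211,.214): print('tip',ray(C,252.5,63,z))
Ct=cam('top');im=cv2.imread('pics/top0.png')
for u,v in((130+217/3.2,110+162/3.2),(130+358/3.2,110+166/3.2),(130+357/3.2,110+293/3.2),(130+213/3.2,110+289/3.2)): print(ray(Ct,u,v,.101))
```

```text
[ 0.49423757 -0.06104008  0.101     ] [ 0.62872546 -0.06607229  0.101     ] 0.13458200925573865 [ 0.56148151 -0.06355619  0.101     ]
case yaw 1.5333961935343499 front normal
[ 0.53203079 -0.06386107  0.053     ] [ 0.59048162 -0.06579999  0.053     ] 0.058482982855771935
tip [ 0.56244938 -0.09989176  0.208     ]
tip [ 0.56245397 -0.10052404  0.211     ]
tip [ 0.56245856 -0.10115633  0.214     ]
[0.63510478 0.08596861 0.101     ]
[ 0.63052568 -0.06821361  0.101     ]
[ 0.4917341  -0.06754877  0.101     ]
[0.49618816 0.08858224 0.101     ]
```

Case yaw ≈1.535, front mid (0.5615,−0.0645); the tip is 36 mm short of it. Align, descend, check, then push in.

>>> {"api": "drive_tool", "payload": {
  "targets": [
    [[0,-4,16,0,0,0.035],[0,0,16,0,0,0],[0,0,16,0,0,0],[0,0,16,0,0,0],[0,0,16,0,0,0],[0,0,16,0,0,0],[0,0,16,0,0,0],[0,0,16,0,0,0],[0,0,16,0,0,0],[0,0,16,0,0,0]]
  ]
}}

```text
time_s: 6.13
tool_pos: [0.5586, -0.2045, 0.0426]
ee_rot: [[0.041, 0.999, -0.001], [0.999, -0.041, 0.001], [0.001, -0.001, -1.0]]
force: [0.8, -0.1, -1.1]
opening: 0.0175
gripper_force: 50.0
```

>>> {"api": "drive_tool", "payload": {
  "targets": [
    [[6,0,0,0,0,0],[6,0,0,0,0,0],[6,0,0,0,0,0],[6,0,0,0,0,0],[6,0,0,0,0,0],[3,0,0,0,0,0],[0,0,0,0,0,0],[0,0,0,0,0,0],[0,0,0,0,0,0],[0,0,0,0,0,0]]
  ]
}}

```text
time_s: 6.97
tool_pos: [0.5606, -0.1721, 0.0446]
ee_rot: [[0.038, 0.999, 0.0], [0.999, -0.038, -0.0], [-0.0, 0.0, -1.0]]
force: [0.4, 0.2, -0.5]
opening: 0.0178
gripper_force: 50.0
```

Run:
```python
from h import *
s=state();print(np.round(s['tool_pos'],4),np.round(s['ee_rot'],3).tolist(),s['time_s'],s['force'])
a=snapshot('wrist')[0:220,160:350];b=snapshot('side')[170:270,190:330]
a=cv2.resize(a,(346,400));b=cv2.resize(b,(440,314))
o=np.zeros((400,790,3),np.uint8);o[:,:346]=a;o[:314,350:]=b
cv2.imwrite('pics/m4.png',o)
```

```text
[ 0.5606 -0.1721  0.0446] [[0.038, 0.999, 0.0], [0.999, -0.038, -0.0], [-0.0, 0.0, -1.0]] 6.9667 [ 0.38778886  0.15274312 -0.50636327]
```

View pics/m4.png

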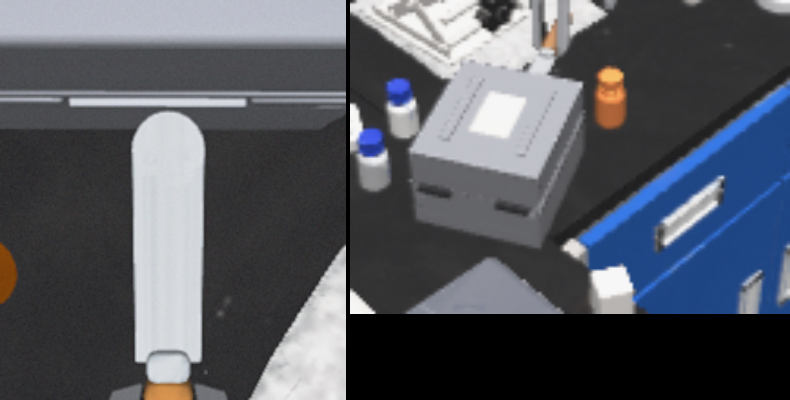

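The blade faces the notch centrally, 3–4 mm from its mouth. Push it in.

>>> {"api": "drive_tool", "payload": {
  "targets": [
    [[0,0,2,0,0,0],[3,0,0,0,0,0],[3,0,0,0,0,0],[3,0,0,0,0,0],[3,0,0,0,0,0],[3,0,0,0,0,0],[0,0,0,0,0,0],[0,0,0,0,0,0],[0,0,0,0,0,0],[0,0,0,0,0,0]]
  ]
}}

```text
time_s: 7.9
tool_pos: [0.5612, -0.157, 0.0425]
ee_rot: [[0.038, 0.999, 0.0], [0.999, -0.038, -0.0], [-0.0, 0.0, -1.0]]
force: [0.1, 0.2, -0.7]
opening: 0.0174
gripper_force: 50.0
```

Run:
```python
from h import *
for i in range(3):
    s=state();print(np.round(s['tool_pos'],4),np.round(s['force'],1),np.round(s['wrist_torque'],2))
    a=snapshot('wrist')
cv2.imwrite('pics/m5.png',cv2.resize(a[0:130,160:350],None,fx=3,fy=3))
import numpy as np
r=[]
for t in np.arange(0,1.16,.115): r.append((152*(1-np.cos(t)),152*np.sin(t)))
print(np.diff(np.array(r),axis=0).round(1).tolist())
```

```text
[ 0.5612 -0.157   0.0425] [ 0.1  0.2 -0.7] [-0.02 -0.11  0.02]
[ 0.5612 -0.157   0.0425] [ 0.7 -0.6 -0.5] [-0.02 -0.07  0.02]
[ 0.5612 -0.157   0.0425] [ 0.3 -0.3 -0.9] [-0.02 -0.06  0.02]
[[1.0, 17.4], [3.0, 17.2], [5.0, 16.8], [6.8, 16.1], [8.6, 15.2], [10.3, 14.1], [11.9, 12.8], [13.3, 11.4], [14.5, 9.8], [15.5, 8.0]]
```

View pics/m5.png

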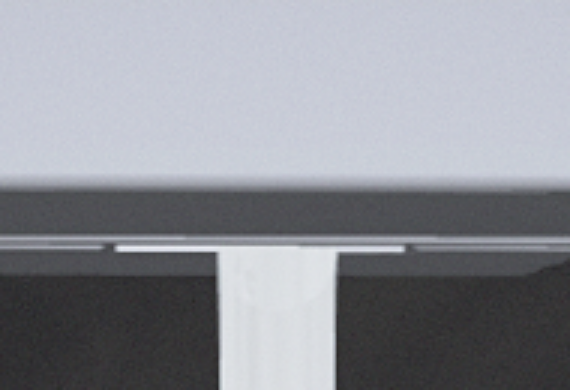

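The blade is in the notch under the lid wall, force-free. Now raise along the arc.

>>> {"api": "drive_tool", "payload": {
  "targets": [
    [[0,0,-5,0,0,0],[0.5,0,-9,0,0,0],[0.5,0,-9,0,0,0],[1.5,0,-9,0,0,0],[1.5,0,-9,0,0,0],[2.5,0,-9,0,0,0],[2.5,0,-8,0,0,0],[3.5,0,-8,0,0,0],[3.5,0,-8,0,0,0],[0,0,0,0,0,0]]
  ]
}}

```text
time_s: 8.88
tool_pos: [0.5629, -0.1407, 0.1187]
ee_rot: [[0.037, 0.999, 0.003], [0.999, -0.037, -0.001], [-0.001, 0.003, -1.0]]
force: [0.6, -1.3, -0.0]
opening: 0.0175
gripper_force: 50.0
```

Run:
```python
from h import *
s=state();print(np.round(s['tool_pos'],4),np.round(s['force'],1),np.round(s['wrist_torque'],2))
a=snapshot('wrist')[0:260,100:410];b=snapshot('side')[130:270,190:330]
a=cv2.resize(a,(390,327));b=cv2.resize(b,(400,400))
o=np.zeros((400,790,3),np.uint8);o[:327,:390]=a;o[:,390:]=b
cv2.imwrite('pics/m6.png',o)
```

```text
[ 0.5629 -0.1407  0.1187] [ 0.6 -1.3 -0. ] [-0.03 -0.07  0.04]
```

View pics/m6.png

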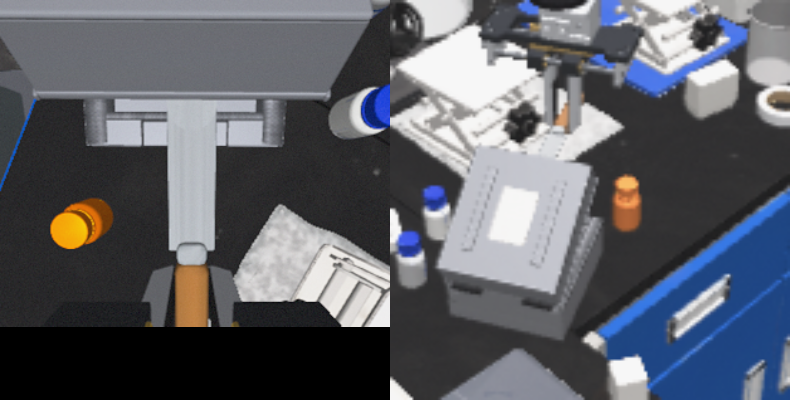

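The lid is at about 0.45 rad. Continue the arc, then push it over with the tip.

>>> {"api": "drive_tool", "payload": {
  "targets": [
    [[5,0,-8,0,0,0],[5,0,-7,0,0,0],[6,0,-7,0,0,0],[6,0,-6.5,0,0,0],[6.5,0,-6,0,0,0],[7,0,-5.5,0,0,0],[7,0,-5,0,0,0],[7.5,0,-4.5,0,0,0],[7.5,0,-4,0,0,0],[8,0,-4,0,0,0]]
  ]
}}

```text
time_s: 9.82
tool_pos: [0.5642, -0.0745, 0.1742]
ee_rot: [[0.038, 0.999, -0.0], [0.999, -0.038, 0.0], [0.0, -0.0, -1.0]]
force: [0.2, -0.7, -1.6]
opening: 0.0173
gripper_force: 50.0
```

>>> {"api": "drive_tool", "payload": {
  "targets": [
    [[10,0,0,0,0,0],[10,0,0,0,0,0],[10,0,0,0,0,0],[10,0,0,0,0,0],[10,0,0,0,0,0],[10,0,0,0,0,0],[10,0,0,0,0,0],[10,0,0,0,0,0],[10,0,0,0,0,0],[10,0,0,0,0,0]]
  ]
}}

```text
time_s: 10.65
tool_pos: [0.5679, 0.0254, 0.1738]
ee_rot: [[0.038, 0.999, -0.0], [0.999, -0.038, -0.0], [-0.0, -0.0, -1.0]]
force: [0.1, -1.4, -1.1]
opening: 0.0175
gripper_force: 50.0
```

Run:
```python
from h import *
s=state();print(np.round(s['tool_pos'],4),np.round(s['force'],1),np.round(s['wrist_torque'],2))
a=snapshot('wrist');b=snapshot('side')[100:260,170:330]
a=cv2.resize(a,(390,292));b=cv2.resize(b,(400,400))
o=np.zeros((400,790,3),np.uint8);o[:292,:390]=a;o[:,390:]=b
cv2.imwrite('pics/m7.png',o)
```

```text
[0.5679 0.0254 0.1738] [ 0.1 -1.4 -1.1] [-0.22 -0.06  0.07]
```

View pics/m7.png

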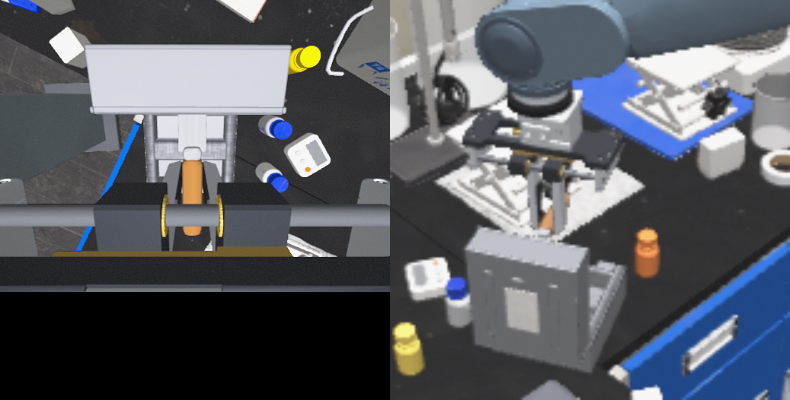

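The lid is upright. Push it over and down with the tip.

>>> {"api": "drive_tool", "payload": {
  "targets": [
    [[7.5,0,7,0,0,0],[7.5,0,7,0,0,0],[7.5,0,7,0,0,0],[7.5,0,7,0,0,0],[7.5,0,7,0,0,0],[7.5,0,7,0,0,0],[7.5,0,7,0,0,0],[7.5,0,7,0,0,0],[7.5,0,7,0,0,0],[7.5,0,7,0,0,0]]
  ]
}}

```text
time_s: 11.58
tool_pos: [0.5709, 0.1002, 0.1032]
ee_rot: [[0.038, 0.999, -0.0], [0.999, -0.038, 0.0], [0.0, -0.0, -1.0]]
force: [0.9, -1.0, -0.2]
opening: 0.0178
gripper_force: 50.0
```

>>> {"api": "drive_tool", "payload": {
  "targets": [
    [[3,0,3,0,0,0],[3,0,3,0,0,0],[3,0,3,0,0,0],[0,0,0,0,0,0],[-4,0,-4,0,0,0],[-10,0,-10,0,0,0],[-20,0,-15,0,0,0],[-20,0,-15,0,0,0],[-20,0,-15,0,0,0],[-20,0,-15,0,0,0]]
  ]
}}

```text
time_s: 12.42
tool_pos: [0.5679, 0.0125, 0.1712]
ee_rot: [[0.039, 0.999, 0.002], [0.999, -0.039, -0.001], [-0.0, 0.002, -1.0]]
force: [-0.0, 0.0, -0.9]
opening: 0.0179
gripper_force: 50.0
```

Run:
```python
from h import *
s=state();print(np.round(s['tool_pos'],4),np.round(s['force'],1),np.round(s['wrist_torque'],2))
a=snapshot('wrist');b=snapshot('side')[100:260,170:330]
cv2.imwrite('pics/w8.png',a)
a=cv2.resize(a,(390,292));b=cv2.resize(b,(400,400))
o=np.zeros((400,790,3),np.uint8);o[:292,:390]=a;o[:,390:]=b
cv2.imwrite('pics/m8.png',o)
```

```text
[0.5679 0.0125 0.1712] [-0.   0.  -0.9] [-0.01 -0.05  0.02]
```

View pics/m8.png

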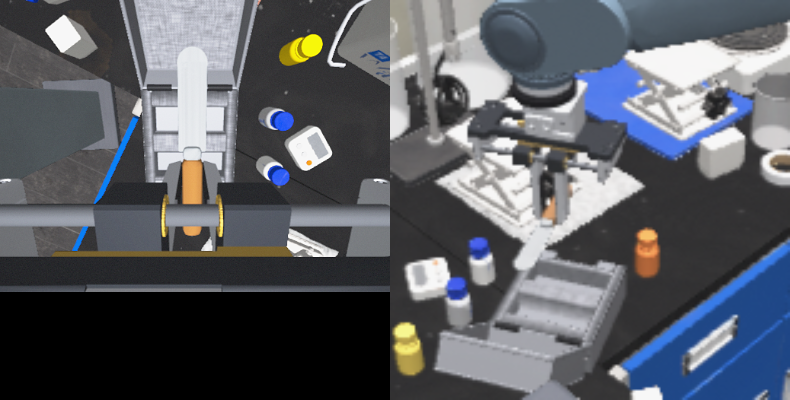

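The lid is wide open (about 2.4 rad) with both channels clear. Now lay the knife back where it was.

>>> {"api": "drive_tool", "payload": {
  "targets": [
    [[-28,-12.4,0,0,0,0],[-28,-12.4,0,0,0,0],[-28,-12.4,0,0,0,0],[-28,-12.4,0,0,0,0],[-28,-12.4,0,0,0,0],[-28,-12.4,0,0,0,0],[-28,-12.4,0,0,0,0],[-28,-12.4,0,0,0,0],[-28,-12.4,0,0,0,0],[-28,-12.4,0,0,0,0]]
  ]
}}

```text
time_s: 13.35
tool_pos: [0.4322, -0.2615, 0.169]
ee_rot: [[0.038, 0.999, 0.0], [0.999, -0.038, 0.0], [0.0, 0.0, -1.0]]
force: [0.2, -0.4, -0.6]
opening: 0.0179
gripper_force: 50.0
```

>>> {"api": "drive_tool", "payload": {
  "targets": [
    [[0,0,0,0,0,0.108],[0,0,0,0,0,0.108],[0,0,0,0,0,0.108],[0,0,20,0,0,0.108],[0,0,30,0,0,0.108],[0,0,30,0,0,0],[0,0,30,0,0,0],[0,0,25,0,0,0],[0,0,15,0,0,0],[0,0,8,0,0,0]]
  ]
}}

```text
time_s: 14.18
tool_pos: [0.4317, -0.2591, 0.0085]
ee_rot: [[0.546, 0.837, -0.003], [0.837, -0.546, 0.003], [0.001, -0.004, -1.0]]
force: [-1.0, 0.5, -0.8]
opening: 0.0177
gripper_force: 50.0
```

>>> {"api": "drive_tool", "payload": {
  "targets": [
    [[0,0,2,0,0,0],[0,0,2,0,0,0],[0,0,2,0,0,0],[0,0,1,0,0,0],[0,0,0,0,0,0],[0,0,0,0,0,0],[0,0,0,0,0,0],[0,0,0,0,0,0],[0,0,0,0,0,0],[0,0,0,0,0,0]]
  ]
}}

```text
time_s: 15.02
tool_pos: [0.4339, -0.2613, 0.005]
ee_rot: [[0.546, 0.838, 0.001], [0.838, -0.546, -0.001], [-0.0, 0.002, -1.0]]
force: [-0.4, 0.6, 6.3]
opening: 0.0176
gripper_force: 50.0
```

>>> {"api": "drive_tool", "payload": {
  "targets": [
    [[0,0,0,0,0,0],[0,0,0,0,0,0],[0,0,0,0,0,0],[0,0,-10,0,0,0],[0,0,-30,0,0,0],[0,0,-30,0,0,0],[0,0,-35,0,0,0],[0,0,-35,0,0,0],[0,0,-35,0,0,0],[0,0,-30,0,0,0]]
  ],
  "hand": 0.6
}}

```text
time_s: 15.85
tool_pos: [0.4332, -0.2606, 0.2122]
ee_rot: [[0.546, 0.838, 0.002], [0.838, -0.546, -0.002], [-0.0, 0.002, -1.0]]
force: [0.8, -1.1, -0.8]
opening: 0.0566
gripper_force: 0.0
```

Run:
```python
from h import *
s=state();C=cam('wrist');im=snapshot('wrist');print(s['tool_pos'],s['force'])
h=cv2.cvtColor(im,cv2.COLOR_BGR2HSV)
m=cv2.inRange(h,(5,90,50),(25,255,255));m[235:]=0
for c in cv2.findContours(m,0,1)[0]:
    if cv2.contourArea(c)>80: r=cv2.minAreaRect(c);print(r,ray(C,*r[0],.02))
```

```text
[ 0.4331928  -0.26063754  0.21216621] [ 0.76504864 -1.10500219 -0.83521277]
((252.5, 190.0), (13.0, 50.0), 0.0) [ 0.42232684 -0.27884346  0.02      ]
((219.0384521484375, 62.80769348144531), (39.66106414794922, 28.012361526489258), 56.3099365234375) [ 0.47774588 -0.11544063  0.02      ]
```

>>> {"api": "drive_tool", "payload": {
  "targets": [
    [[34,5,0,0,0,0],[34,5,0,0,0,0],[34,5,0,0,0,0],[34,5,0,0,0,0],[34,5,0,0,0,0],[34,5,0,0,0,0],[34,5,0,0,0,0],[34,5,0,0,0,0],[34,5,0,0,0,0],[34,5,0,0,0,0]]
  ]
}}

```text
time_s: 16.73
tool_pos: [0.6614, -0.0015, 0.2091]
ee_rot: [[0.546, 0.838, -0.0], [0.838, -0.546, -0.0], [-0.0, -0.0, -1.0]]
force: [-0.6, -0.4, 0.5]
opening: 0.0561
gripper_force: 0.0
```

>>> {"api": "drive_tool", "payload": {
  "targets": [
    [[0,0,0,0,0,0.115],[0,0,0,0,0,0.115],[0,0,0,0,0,0.115],[0,0,0,0,0,0.115],[0,0,0,0,0,0.115],[0,0,0,0,0,0.115],[0,0,0,0,0,0.115],[0,0,0,0,0,0.115],[0,0,0,0,0,0.11],[0,0,0,0,0,0]]
  ]
}}

```text
time_s: 17.57
tool_pos: [0.6605, -0.0031, 0.209]
ee_rot: [[0.999, -0.039, -0.0], [-0.039, -0.999, 0.0], [-0.0, -0.0, -1.0]]
force: [-0.2, 0.2, -0.0]
opening: 0.0565
gripper_force: 0.0
```

```bash
cat >> h.py <<'E'
def look(lo,hi,z,amin=60,rmax=384,im=None,n=''):
    s=state();C=cam('wrist',s);im=snapshot('wrist') if im is None else im
    m=cv2.inRange(cv2.cvtColor(im,cv2.COLOR_BGR2HSV),lo,hi);m[rmax:]=0;R=np.array(s['ee_rot'])
    for c in cv2.findContours(m,0,1)[0]:
        if cv2.contourArea(c)<amin: continue
        r=cv2.minAreaRect(c);b=np.array([ray(C,*p,z) for p in cv2.boxPoints(r)])
        e1,e2=b[1]-b[0],b[2]-b[1];p=b.mean(0);e=e1 if np.linalg.norm(e1)>np.linalg.norm(e2) else e2
        print(n,np.round(r[0]),'w',p.round(4)[:2],'tool',(R.T@(p-s['tool_pos'])*1000).round(1),'size',np.round([np.linalg.norm(e1),np.linalg.norm(e2)],3),'yaw',round(np.arctan2(e[1],e[0]),3))
    return im
BLUE=((105,120,50),(130,255,255)); WHITE=((0,0,170),(180,45,255))
E
python3 - <<'E'
from h import *
s=state();print(s['tool_pos'],np.round(s['ee_rot'],3).tolist())
im=look(*BLUE,.066,n='blue');cv2.imwrite('pics/w9.png',im)
look((0,0,60),(180,60,255),0.09,2000,im=im,n='grey')
E
```

```text
[ 0.66047589 -0.00309033  0.20900278] [[0.999, -0.039, -0.0], [-0.039, -0.999, 0.0], [-0.0, -0.0, -1.0]]
blue [216. 152.] w [0.6989 0.0396] tool [ 36.8 -44.1 143. ] size [0.028 0.026] yaw -0.849
blue [285. 150.] w [ 0.6987 -0.0429] tool [ 39.8  38.3 143. ] size [0.025 0.027] yaw -2.371
blue [133.  46.] w [0.8175 0.1211] tool [ 152.1 -130.2  142.9] size [0.027 0.008] yaw -0.518
grey [252. 300.] w [0.5125 0.0025] tool [-148.1   -0.4  119. ] size [0.264 0.086] yaw -1.606
grey [ 68. 304.] w [0.5145 0.2371] tool [-154.3 -235.   119.1] size [0.167 0.098] yaw -1.606
grey [440. 286.] w [ 0.5218 -0.2344] tool [-130.5  236.   119. ] size [0.146 0.168] yaw -1.606
grey [172. 183.] w [0.6603 0.0883] tool [ -3.3 -91.3 119. ] size [0.203 0.364] yaw -1.605
grey [259.  93.] w [ 0.7604 -0.0134] tool [100.3   6.8 119. ] size [0.052 0.047] yaw -1.02
grey [466. 119.] w [ 0.7151 -0.2333] tool [ 62.6 228.1 119. ] size [0.236 0.184] yaw -0.502
grey [86. 42.] w [0.8145 0.1593] tool [ 148.3 -167.6  119. ] size [0.169 0.077] yaw -1.605
```

>>> {"api": "drive_tool", "payload": {
  "targets": [
    [[12,-15,0,0,0,0],[12,-15,0,0,0,0],[13,-14,0,0,0,0],[0,0,30,0,0,0],[0,0,30,0,0,0],[0,0,30,0,0,0],[0,0,30,0,0,0],[0,0,25,0,0,0],[0,0,20,0,0,0],[0,0,10,0,0,0]]
  ]
}}

```text
time_s: 18.45
tool_pos: [0.6971, 0.0397, 0.0303]
ee_rot: [[0.999, -0.035, -0.005], [-0.035, -0.999, 0.001], [-0.005, -0.0, -1.0]]
force: [0.4, 0.3, 0.5]
opening: 0.0566
gripper_force: 0.0
```

>>> {"api": "drive_tool", "payload": {
  "targets": [
    [[0,0,0,0,0,0],[0,0,0,0,0,0],[0,0,0,0,0,0],[0,0,0,0,0,0],[0,0,0,0,0,0],[0,0,0,0,0,0],[0,0,0,0,0,0],[0,0,0,0,0,0],[0,0,0,0,0,0],[0,0,0,0,0,0]]
  ],
  "hand": 0.0,
  "force": 25
}}

```text
time_s: 19.28
tool_pos: [0.7009, 0.0393, 0.0361]
ee_rot: [[0.999, -0.037, 0.004], [-0.037, -0.999, -0.0], [0.004, 0.0, -1.0]]
force: [0.6, -0.7, 6.0]
opening: 0.0292
gripper_force: 25.1
```

>>> {"api": "drive_tool", "payload": {
  "targets": [
    [[0,0,-20,0,0,0],[0,0,-35,0,0,0],[0,0,-35,0,0,0],[0,0,-35,0,0,0],[0,0,-35,0,0,0],[-41,5,-15,0,0,0],[-41,5,0,0,0,0],[-41,5,0,0,0,0],[-41,5,0,0,0,0],[-35,5,0,0,0,0]]
  ]
}}

```text
time_s: 20.12
tool_pos: [0.4989, 0.0223, 0.2075]
ee_rot: [[0.999, -0.037, -0.001], [-0.037, -0.999, 0.0], [-0.001, -0.0, -1.0]]
force: [-0.6, -0.7, -0.3]
opening: 0.0295
gripper_force: 25.0
```

Run:
```python
from h import *
s=state();print(s['tool_pos'],np.round(s['ee_rot'],3).tolist(),s['opening'])
im=snapshot('wrist');cv2.imwrite('pics/w10.png',im);cv2.imwrite('pics/w10v.png',cv2.resize(im[0:260,130:380],(750,600)[0:2] if 0 else (577,600)))
```

```text
[0.49891815 0.02225308 0.20750381] [[0.999, -0.037, -0.001], [-0.037, -0.999, 0.0], [-0.001, -0.0, -1.0]] 0.029461229571869686
```

View pics/w10v.png

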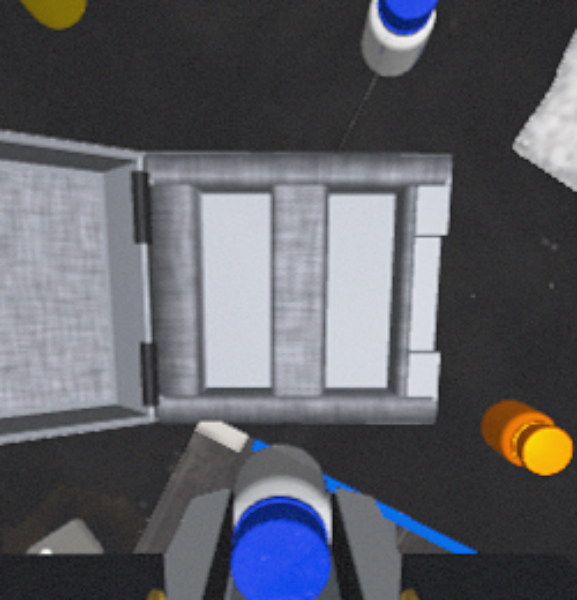

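The view shows the empty case: floor of the back channel spans crop (202–272, 193–388), the front one (326–392, 194–388). The bottle is held upright.

Run:
```python
from h import *
C=cam('wrist');s=state();k=577/250
P=lambda x,y,z:ray(C,130+x/k,y/k,z)
for n,q in(('back',[(202,193),(270,193),(273,389),(204,389)]),('front',[(328,194),(394,194),(389,389),(325,389)])):
    p=np.array([P(x,y,.025) for x,y in q]);print(n,p.mean(0).round(4),np.linalg.norm(p[1]-p[0]),np.linalg.norm(p[2]-p[1]),p.round(4).tolist())
p=np.array([P(452,155,.055),P(437,423,.055)]);print(p,p.mean(0),np.linalg.norm(p[0]-p[1]))
c=np.array([.564,.0115]);a=1.535
for cc in(c,):
    ex=np.array([np.cos(a),np.sin(a)]);ey=np.array([-ex[1],ex[0]]);print('exp',c+ex*.033,c-ex*.035)
print(P(225,500,.0).round(3))
```

```text
back [0.5574 0.046  0.025 ] 0.03697881120080667 0.10768777781509857 [[0.6118, 0.0623, 0.025], [0.6105, 0.0254, 0.025], [0.5028, 0.028, 0.025], [0.5043, 0.0684, 0.025]]
front [ 0.5546 -0.0226  0.025 ] 0.035904056317110356 0.10718474872237353 [[0.6088, -0.0061, 0.025], [0.6075, -0.042, 0.025], [0.5004, -0.0399, 0.025], [0.5017, -0.0024, 0.025]]
[[ 0.62067013 -0.06510981  0.055     ]
 [ 0.48585571 -0.06105418  0.055     ]] [ 0.55326292 -0.063082    0.055     ] 0.13487540792374328
exp [0.56518103 0.04447886] [ 0.5627474  -0.02347758]
[0.426 0.063 0.   ]
```

Run:
```python
from h import *
a=cv2.cvtColor(cv2.imread('pics/w10.png'),6).astype(np.float32)
s=state();print(s['tool_pos'],np.round(s['qd'],3))
b=snapshot('wrist');cv2.imwrite('pics/w11.png',b);bb=cv2.cvtColor(b,6).astype(np.float32)
print(cv2.phaseCorrelate(a[:150],bb[:150]))
s=state();print(s['tool_pos'])
# bottle cap remaining sample as check
look(*BLUE,.066,200,im=b)
```

```text
[0.49293505 0.02280047 0.20535238] [ 0.013  0.12  -0.11   0.016 -0.035  0.042]
((2.745196271822067, -7.359618849052723), 0.5310097440083822)
[0.4964233  0.02259643 0.20624929]
 [251. 240.] w [0.4207 0.0273] tool [-75.3  -1.8 140.6] size [0.055 0.068] yaw 3.123
 [304. 221.] w [ 0.444  -0.0419] tool [-49.4  66.5 140.4] size [0.008 0.116] yaw -2.094
```

>>> {"api": "drive_tool", "payload": {
  "targets": [
    [[0,0,0,0,0,0],[0,0,0,0,0,0],[0,0,0,0,0,0],[0,0,0,0,0,0],[0,0,0,0,0,0],[0,0,0,0,0,0],[0,0,0,0,0,0],[0,0,0,0,0,0],[0,0,0,0,0,0],[0,0,0,0,0,0]]
  ]
}}

```text
time_s: 21.05
tool_pos: [0.5017, 0.0221, 0.2082]
ee_rot: [[0.999, -0.037, -0.0], [-0.037, -0.999, 0.0], [-0.0, -0.0, -1.0]]
force: [0.2, 0.4, -1.2]
opening: 0.029
gripper_force: 25.0
```

Run:
```python
from h import *
a=cv2.imread('pics/w10.png');s=state();C=cam('wrist',s);b=snapshot('wrist');cv2.imwrite('pics/w12.png',b)
x0,y0,x1,y1=190,60,330,190
r=cv2.matchTemplate(b,a[y0:y1,x0:x1],cv2.TM_CCOEFF_NORMED);_,v,_,p=cv2.minMaxLoc(r);d=np.array(p)-[x0,y0];print(v,d,s['tool_pos'])
k=577/250
P=lambda x,y,z:ray(C,130+x/k+d[0],y/k+d[1],z)
for n,q in(('back',[(202,193),(270,193),(273,389),(204,389)]),('front',[(328,194),(394,194),(389,389),(325,389)])):
    p=np.array([P(x,y,.025) for x,y in q]);print(n,p.mean(0).round(4))
p=np.array([P(452,155,.055),P(437,423,.055)]);print(p.mean(0),np.linalg.norm(p[0]-p[1]))
# remaining bottle
look(*BLUE,.066,60,im=b[:,:],rmax=200)
```

```text
0.9837162494659424 [0 2] [0.50173681 0.02205538 0.20817175]
back [0.5651 0.0455 0.025 ]
front [ 0.5623 -0.0239  0.025 ]
[ 0.56091744 -0.06488689  0.055     ] 0.1367102582005753
 [306.   8.] w [ 0.6876 -0.0421] tool [188.2  57.2 142.2] size [0.028 0.016] yaw -1.608
```

Run:
```python
from h import *
b=cv2.imread('pics/w12.png');s=state();C=cam('wrist',s)
m=cv2.inRange(cv2.cvtColor(b,cv2.COLOR_BGR2HSV),*BLUE);m[:200]=0
R=np.array(s['ee_rot'])
n,l,st,ce=cv2.connectedComponentsWithStats(m);i=1+st[1:,4].argmax();print(st[i])
rows=np.where((l==i)[:,245:256].any(1))[0];print(rows.min(),rows.max())
for dz in(.013,.031,.033): 
    p=ray(C,251,rows.min(),s['tool_pos'][2]+dz);print(dz,(R.T@(p-s['tool_pos'])*1000).round(1))
# white body below cap front edge: bottom row profile
print(b[185:240:3,251].tolist())
```

```text
[ 229  215   45   50 1783]
215 264
0.013 [ 11.   -1.2 -13. ]
0.031 [ 17.1  -1.1 -31. ]
0.033 [ 17.8  -1.1 -33. ]
[[109, 100, 102], [49, 48, 46], [40, 42, 42], [113, 112, 113], [112, 110, 111], [101, 100, 102], [100, 96, 100], [135, 134, 132], [184, 180, 179], [198, 193, 190], [162, 39, 2], [109, 26, 9], [119, 41, 10], [140, 46, 13], [235, 80, 46], [234, 79, 44], [233, 78, 41], [232, 72, 23], [232, 73, 30]]
```

>>> {"api": "drive_tool", "payload": {
  "targets": [
    [[10,-9,0,0,0,0],[10,-8,0,0,0,0],[10,-8,0,0,0,0],[0,0,20,0,0,0],[0,0,20,0,0,0],[0,0,20,0,0,0],[0,0,20,0,0,0],[0,0,10,0,0,0],[0,0,5,0,0,0],[0,0,5,0,0,0]]
  ]
}}

```text
time_s: 21.93
tool_pos: [0.5329, 0.0459, 0.1082]
ee_rot: [[0.999, -0.037, 0.0], [-0.037, -0.999, -0.0], [0.0, 0.0, -1.0]]
force: [-0.1, 0.4, -0.4]
opening: 0.0291
gripper_force: 25.0
```

>>> {"api": "drive_tool", "payload": {
  "targets": [
    [[0,0,4,0,0,0],[0,0,4,0,0,0],[0,0,4,0,0,0],[0,0,4,0,0,0],[0,0,4,0,0,0],[0,0,4,0,0,0],[0,0,4,0,0,0],[0,0,4,0,0,0],[0,0,4,0,0,0],[0,0,3,0,0,0]]
  ]
}}

```text
time_s: 22.77
tool_pos: [0.5324, 0.0459, 0.0686]
ee_rot: [[0.999, -0.037, -0.0], [-0.037, -0.999, 0.0], [-0.0, -0.0, -1.0]]
force: [-0.0, 0.1, -0.5]
opening: 0.0292
gripper_force: 25.0
```

>>> {"api": "drive_tool", "payload": {
  "targets": [
    [[0,0,3,0,0,0],[0,0,2,0,0,0],[0,0,1,0,0,0],[0,0,0,0,0,0],[0,0,0,0,0,0],[0,0,0,0,0,0],[0,0,0,0,0,0],[0,0,0,0,0,0],[0,0,0,0,0,0],[0,0,0,0,0,0]]
  ]
}}

```text
time_s: 23.6
tool_pos: [0.5327, 0.0459, 0.0633]
ee_rot: [[0.999, -0.037, 0.0], [-0.037, -0.999, -0.0], [0.0, 0.0, -1.0]]
force: [-0.2, 0.6, 0.1]
opening: 0.0292
gripper_force: 25.0
```

>>> {"api": "drive_tool", "payload": {
  "targets": [
    [[0,0,1,0,0,0],[0,0,1,0,0,0],[0,0,1,0,0,0],[0,0,1,0,0,0],[0,0,0,0,0,0],[0,0,0,0,0,0],[0,0,0,0,0,0],[0,0,0,0,0,0],[0,0,0,0,0,0],[0,0,0,0,0,0]]
  ]
}}

```text
time_s: 24.43
tool_pos: [0.5341, 0.0458, 0.0613]
ee_rot: [[0.999, -0.037, 0.003], [-0.037, -0.999, -0.0], [0.003, 0.0, -1.0]]
force: [-2.5, 0.3, 10.3]
opening: 0.029
gripper_force: 25.1
```

>>> {"api": "drive_tool", "payload": {
  "targets": [
    [[0,0,0,0,0,0],[0,0,0,0,0,0],[0,0,0,0,0,0],[0,0,0,0,0,0],[0,0,0,0,0,0],[0,0,-15,0,0,0],[0,0,-30,0,0,0],[0,0,-30,0,0,0],[0,0,-35,0,0,0],[0,0,-35,0,0,0]]
  ],
  "hand": 0.5
}}

```text
time_s: 25.27
tool_pos: [0.5319, 0.046, 0.205]
ee_rot: [[0.999, -0.037, -0.002], [-0.037, -0.999, 0.0], [-0.002, -0.0, -1.0]]
force: [0.2, -0.1, 1.0]
opening: 0.0469
gripper_force: 0.0
```

>>> {"api": "drive_tool", "payload": {
  "targets": [
    [[25,12,0,0,0,0],[25,12,0,0,0,0],[25,12,0,0,0,0],[25,12,0,0,0,0],[20,12,0,0,0,0],[10,12,0,0,0,0],[0,10,0,0,0,0],[0,0,0,0,0,0],[0,0,0,0,0,0],[0,0,0,0,0,0]]
  ]
}}

```text
time_s: 26.1
tool_pos: [0.6587, -0.0403, 0.2041]
ee_rot: [[0.999, -0.037, -0.0], [-0.037, -0.999, 0.0], [-0.0, -0.0, -1.0]]
force: [0.0, 0.3, -0.1]
opening: 0.0469
gripper_force: 0.0
```

Run:
```python
from h import *
s=state();print(s['tool_pos'],np.round(s['qd'],3),s['time_s'])
im=look(*BLUE,.066,40,n='blue');cv2.imwrite('pics/w13.png',im)
```

```text
[ 0.65874652 -0.04026769  0.20411346] [ 0.008 -0.005 -0.002  0.001  0.     0.001] 26.1
blue [506. 228.] w [ 0.5884 -0.3569] tool [-58.5 319.1 138. ] size [0.014 0.026] yaw -2.955
blue [254. 150.] w [ 0.6988 -0.043 ] tool [ 40.2   1.3 138.1] size [0.027 0.024] yaw -0.045
blue [97. 44.] w [0.8176 0.121 ] tool [ 152.9 -167.   138.1] size [0.026 0.01 ] yaw -0.506
```

>>> {"api": "drive_tool", "payload": {
  "targets": [
    [[19,0.5,0,0,0,0],[19,0.5,0,0,0,0],[0,0,30,0,0,0],[0,0,30,0,0,0],[0,0,30,0,0,0],[0,0,30,0,0,0],[0,0,25,0,0,0],[0,0,15,0,0,0],[0,0,9,0,0,0],[0,0,0,0,0,0]]
  ]
}}

```text
time_s: 26.98
tool_pos: [0.6961, -0.0426, 0.0334]
ee_rot: [[0.999, -0.037, -0.003], [-0.037, -0.999, 0.001], [-0.003, -0.001, -1.0]]
force: [-0.4, 0.4, -0.0]
opening: 0.0467
gripper_force: 0.0
```

>>> {"api": "drive_tool", "payload": {
  "targets": [
    [[0,0,0,0,0,0],[0,0,0,0,0,0],[0,0,0,0,0,0],[0,0,0,0,0,0],[0,0,0,0,0,0],[0,0,0,0,0,0],[0,0,0,0,0,0],[0,0,0,0,0,0],[0,0,0,0,0,0],[0,0,0,0,0,0]]
  ],
  "hand": 0.0,
  "force": 25
}}

```text
time_s: 27.82
tool_pos: [0.6989, -0.0436, 0.0373]
ee_rot: [[0.999, -0.037, 0.003], [-0.037, -0.999, -0.001], [0.004, 0.001, -1.0]]
force: [0.4, -0.1, 5.9]
opening: 0.0302
gripper_force: 25.3
```

>>> {"api": "drive_tool", "payload": {
  "targets": [
    [[0,0,-20,0,0,0],[0,0,-35,0,0,0],[0,0,-35,0,0,0],[0,0,-35,0,0,0],[0,0,-25,0,0,0],[-25,0,0,0,0,0],[-35,0,0,0,0,0],[-35,-5,0,0,0,0],[-35,-5,0,0,0,0],[-35,-4,0,0,0,0]]
  ]
}}

```text
time_s: 28.65
tool_pos: [0.5311, -0.0228, 0.1847]
ee_rot: [[0.999, -0.037, -0.001], [-0.037, -0.999, 0.0], [-0.001, -0.0, -1.0]]
force: [-0.4, -0.5, -0.1]
opening: 0.0303
gripper_force: 24.9
```

>>> {"api": "drive_tool", "payload": {
  "targets": [
    [[-5,0,0,0,0,0],[0,0,0,0,0,0],[0,0,0,0,0,0],[0,0,0,0,0,0],[0,0,0,0,0,0],[0,0,0,0,0,0],[0,0,0,0,0,0],[0,0,0,0,0,0],[0,0,0,0,0,0],[0,0,0,0,0,0]]
  ]
}}

```text
time_s: 29.48
tool_pos: [0.5281, -0.023, 0.1851]
ee_rot: [[0.999, -0.037, -0.0], [-0.037, -0.999, 0.0], [-0.0, -0.0, -1.0]]
force: [0.2, 0.7, -0.8]
opening: 0.03
gripper_force: 24.8
```

```bash
cat >> h.py <<'E'
def hold():
    s=state();C=cam('wrist',s);b=snapshot('wrist');R=np.array(s['ee_rot']);print(s['tool_pos'].round(4) if hasattr(s['tool_pos'],'round') else s['tool_pos'],s['opening'],s['time_s'])
    m=cv2.inRange(cv2.cvtColor(b,cv2.COLOR_BGR2HSV),*BLUE);m[:205]=0;m[:,:215]=0;m[:,290:]=0
    rows=np.where(m[:,245:256].any(1))[0]
    if len(rows):
        p=ray(C,251,rows.min(),s['tool_pos'][2]+.013);print('cap row',rows.min(),(R.T@(p-s['tool_pos'])*1000).round(1)-np.array([14,0,0]))
    return b
E
python3 -c "
from h import *
hold()"
```

```text
[ 0.5281 -0.023   0.1851] 0.029953088704891967 29.4833
cap row 212 [ -1.   -1.2 -13. ]
```

>>> {"api": "drive_tool", "payload": {
  "targets": [
    [[0,0,20,0,0,0],[0,0,20,0,0,0],[0,0,20,0,0,0],[0,0,15,0,0,0],[0,0,10,0,0,0],[0,0,8,0,0,0],[0,0,6,0,0,0],[0,0,6,0,0,0],[0,0,5,0,0,0],[0,0,5,0,0,0]]
  ]
}}

```text
time_s: 30.37
tool_pos: [0.5288, -0.0224, 0.0706]
ee_rot: [[0.999, -0.037, 0.002], [-0.037, -0.999, 0.001], [0.002, -0.001, -1.0]]
force: [0.3, 4.4, 2.6]
opening: 0.0303
gripper_force: 25.1
```

>>> {"api": "drive_tool", "payload": {
  "targets": [
    [[0,0,2,0,0,0],[0,0,2,0,0,0],[0,0,2,0,0,0],[0,0,1,0,0,0],[0,0,1,0,0,0],[0,0,1,0,0,0],[0,0,0,0,0,0],[0,0,0,0,0,0],[0,0,0,0,0,0],[0,0,0,0,0,0]]
  ]
}}

```text
time_s: 31.2
tool_pos: [0.5288, -0.0226, 0.0625]
ee_rot: [[0.999, -0.037, 0.001], [-0.037, -0.999, 0.001], [0.001, -0.001, -1.0]]
force: [-1.3, 6.1, 8.6]
opening: 0.0306
gripper_force: 25.6
```

>>> {"api": "drive_tool", "payload": {
  "targets": [
    [[0,0,0,0,0,0],[0,0,0,0,0,0],[0,0,0,0,0,0],[0,0,0,0,0,0],[0,0,0,0,0,0],[0,0,-15,0,0,0],[0,0,-30,0,0,0],[0,0,-30,0,0,0],[0,0,-35,0,0,0],[0,0,-35,0,0,0]]
  ],
  "hand": 0.5
}}

```text
time_s: 32.03
tool_pos: [0.5274, -0.023, 0.2071]
ee_rot: [[0.999, -0.037, -0.001], [-0.037, -0.999, -0.0], [-0.001, 0.0, -1.0]]
force: [0.7, -0.6, 0.9]
opening: 0.047
gripper_force: 0.0
```

>>> {"api": "drive_tool", "payload": {
  "targets": [
    [[-20,-25,0,0,0,0],[-25,-30,0,0,0,0],[-25,-30,0,0,0,0],[-25,-30,0,0,0,0],[-25,-30,0,0,0,0],[-25,-30,0,0,0,0],[-22,-25,0,0,0,0],[-10,-11,0,0,0,0],[0,0,0,0,0,0],[0,0,0,0,0,0]]
  ]
}}

```text
time_s: 32.87
tool_pos: [0.3589, 0.1946, 0.2062]
ee_rot: [[0.999, -0.036, 0.001], [-0.036, -0.999, -0.0], [0.001, 0.0, -1.0]]
force: [-0.7, -0.0, -0.2]
opening: 0.0468
gripper_force: 0.0
```

>>> {"api": "drive_tool", "payload": {
  "targets": [
    [[0,0,0,0,0,0],[0,0,0,0,0,0],[0,0,0,0,0,0],[0,0,0,0,0,0],[0,0,0,0,0,0],[0,0,0,0,0,0],[0,0,0,0,0,0],[0,0,0,0,0,0],[0,0,0,0,0,0],[0,0,0,0,0,0]]
  ]
}}

```text
time_s: 33.7
tool_pos: [0.359, 0.1945, 0.2062]
ee_rot: [[0.999, -0.037, 0.0], [-0.037, -0.999, 0.0], [0.0, -0.0, -1.0]]
force: [0.2, -0.2, 0.2]
opening: 0.0469
gripper_force: 0.0
```

Run:
```python
from h import *
s=state();print(s['tool_pos'],np.round(s['qd'],3).max(),s['time_s'])
im=look((0,0,205),(180,40,255),.062,100,n='white');cv2.imwrite('pics/w14.png',im)
look((0,0,170),(180,40,255),.062,100,im=im,n='white170')
look(*BLUE,.091,30,im=im,n='blue')
```

```text
[0.35899448 0.19449816 0.20615922] 0.001 33.7
white [447. 316.] w [ 0.1578 -0.0706] tool [-191.2  272.4  144.2] size [0.063 0.031] yaw -0.048
white [297. 314.] w [0.1693 0.1392] tool [-187.5   62.3  144.2] size [0.049 0.05 ] yaw -3.123
white [216. 166.] w [0.3807 0.238 ] tool [ 20.1 -44.3 144.2] size [0.032 0.033] yaw -2.876
white [415. 151.] w [ 0.3894 -0.0026] tool [ 37.7 195.9 144.2] size [0.009 0.081] yaw -2.093
white [276. 141.] w [0.4071 0.1644] tool [ 49.2  28.3 144.2] size [0.032 0.033] yaw -2.588
white [444.  24.] w [ 0.5257 -0.0183] tool [174.5 206.5 144.2] size [0.017 0.031] yaw -2.677
white [116.  36.] w [0.5253 0.3367] tool [ 160.9 -148.2  144.2] size [0.17  0.072] yaw -1.608
white170 [447. 315.] w [ 0.158  -0.0704] tool [-191.   272.2  144.2] size [0.066 0.032] yaw -0.055
white170 [297. 313.] w [0.17   0.1392] tool [-186.8   62.3  144.2] size [0.052 0.052] yaw -1.608
white170 [216. 166.] w [0.3807 0.2382] tool [ 20.  -44.5 144.2] size [0.033 0.034] yaw -2.876
white170 [415. 151.] w [ 0.3897 -0.0024] tool [ 38.  195.6 144.2] size [0.009 0.082] yaw -2.087
white170 [276. 1
[... 214 characters left out ...]
ol [166.5 236.2 144.2] size [0.021 0.014] yaw -0.054
white170 [439.  19.] w [ 0.5301 -0.0123] tool [178.6 200.3 144.2] size [0.028 0.045] yaw -2.675
white170 [377.  18.] w [0.5338 0.0542] tool [179.9 133.8 144.2] size [0.028 0.04 ] yaw -2.82
white170 [116.  37.] w [0.5248 0.3373] tool [ 160.4 -148.9  144.2] size [0.174 0.073] yaw -1.608
blue [224. 197.] w [0.3485 0.227 ] tool [-11.7 -32.1 115.2] size [0.033 0.012] yaw -0.357
blue [420. 157.] w [0.3828 0.0045] tool [ 30.9 189.  115.2] size [0.055 0.259] yaw -2.073
blue [462.  14.] w [ 0.5241 -0.0159] tool [172.8 204.2 115.2] size [0.038 0.026] yaw -1.162
blue [393.  16.] w [0.5257 0.0512] tool [171.9 137.1 115.2] size [0.033 0.027] yaw -1.608
```

>>> {"api": "drive_tool", "payload": {
  "targets": [
    [[25,14,0,0,0,0],[24,14,0,0,0,0],[0,0,20,0,0,-0.118],[0,0,30,0,0,-0.118],[0,0,30,0,0,-0.118],[0,0,30,0,0,-0.118],[0,0,25,0,0,-0.118],[0,0,20,0,0,0],[0,0,12,0,0,0],[0,0,5,0,0,0]]
  ]
}}

```text
time_s: 34.58
tool_pos: [0.4053, 0.1645, 0.0321]
ee_rot: [[0.851, 0.525, -0.004], [0.525, -0.851, -0.001], [-0.004, -0.002, -1.0]]
force: [-0.5, -0.2, 0.4]
opening: 0.0471
gripper_force: 0.0
```

>>> {"api": "drive_tool", "payload": {
  "targets": [
    [[0,0,0,0,0,0],[0,0,0,0,0,0],[0,0,0,0,0,0],[0,0,0,0,0,0],[0,0,0,0,0,0],[0,0,0,0,0,0],[0,0,0,0,0,0],[0,0,0,0,0,0],[0,0,0,0,0,0],[0,0,0,0,0,0]]
  ],
  "hand": 0.0,
  "force": 20
}}

```text
time_s: 35.42
tool_pos: [0.4078, 0.1648, 0.0351]
ee_rot: [[0.851, 0.525, 0.002], [0.525, -0.851, 0.0], [0.002, 0.001, -1.0]]
force: [-0.3, 0.0, 5.9]
opening: 0.0329
gripper_force: 19.9
```

>>> {"api": "drive_tool", "payload": {
  "targets": [
    [[0,0,-20,0,0,0],[0,0,-35,0,0,0],[0,0,-35,0,0,0],[0,0,-35,0,0,0],[0,0,-30,0,0,0],[0,0,0,0,0,0.118],[0,0,0,0,0,0.118],[0,0,0,0,0,0.118],[0,0,0,0,0,0.118],[0,0,0,0,0,0.118]]
  ]
}}

```text
time_s: 36.25
tool_pos: [0.4066, 0.1646, 0.1889]
ee_rot: [[0.999, -0.043, -0.001], [-0.043, -0.999, -0.0], [-0.001, 0.0, -1.0]]
force: [-0.9, 0.5, -0.2]
opening: 0.0331
gripper_force: 19.9
```

>>> {"api": "drive_tool", "payload": {
  "targets": [
    [[20,12,0,0,0,0],[25,15,0,0,0,0],[25,15,0,0,0,0],[25,15,0,0,0,0],[25,15,0,0,0,0],[25,15,0,0,0,0],[25,12,0,0,0,0],[20,10,0,0,0,0],[8,4,0,0,0,0],[0,0,0,0,0,0]]
  ]
}}

```text
time_s: 37.08
tool_pos: [0.6013, 0.0435, 0.1885]
ee_rot: [[0.999, -0.039, -0.001], [-0.039, -0.999, 0.0], [-0.001, -0.0, -1.0]]
force: [0.1, -0.6, 0.1]
opening: 0.033
gripper_force: 19.9
```

Run:
```python
from h import *
s=state();print(s['tool_pos'],s['opening'],np.round(s['ee_rot'],3).tolist(),np.abs(s['qd']).max())
im=snapshot('wrist');cv2.imwrite('pics/w15.png',im);C=cam('wrist',s);R=np.array(s['ee_rot'])
m=cv2.inRange(cv2.cvtColor(im,cv2.COLOR_BGR2HSV),(0,0,205),(180,40,255));m[:150]=0;m[:,:200]=0;m[:,310:]=0
n,l,st,ce=cv2.connectedComponentsWithStats(m)
for i in range(1,n):
    if st[i][4]>150: print(st[i],[ (R.T@(ray(C,u,v,s['tool_pos'][2]+.028)-s['tool_pos'])*1000).round(1).tolist() for u,v in((st[i][0],st[i][1]),(st[i][0]+st[i][2],st[i][1]),(st[i][0],st[i][1]+st[i][3]))])
```

```text
[0.6012746  0.04351794 0.18853499] 0.03302766739434094 [[0.999, -0.039, -0.001], [-0.039, -0.999, 0.0], [-0.001, -0.0, -1.0]] 0.050743682464666345
[ 226  215   54   50 2584] [[16.1, -15.9, -28.0], [16.1, 16.0, -28.0], [-16.6, -16.7, -28.0]]
```

>>> {"api": "drive_tool", "payload": {
  "targets": [
    [[0,0,20,0,0,0],[0,0,20,0,0,0],[0,0,20,0,0,0],[0,0,15,0,0,0],[0,0,10,0,0,0],[0,0,8,0,0,0],[0,0,6,0,0,0],[0,0,6,0,0,0],[0,0,5,0,0,0],[0,0,5,0,0,0]]
  ]
}}

```text
time_s: 37.97
tool_pos: [0.601, 0.0444, 0.0744]
ee_rot: [[0.999, -0.037, 0.001], [-0.037, -0.999, -0.0], [0.001, 0.0, -1.0]]
force: [0.9, -0.5, -0.9]
opening: 0.033
gripper_force: 19.9
```

>>> {"api": "drive_tool", "payload": {
  "targets": [
    [[0,0,4,0,0,0],[0,0,3,0,0,0],[0,0,2,0,0,0],[0,0,2,0,0,0],[0,0,1,0,0,0],[0,0,1,0,0,0],[0,0,0,0,0,0],[0,0,0,0,0,0],[0,0,0,0,0,0],[0,0,0,0,0,0]]
  ]
}}

```text
time_s: 38.8
tool_pos: [0.6007, 0.0444, 0.0614]
ee_rot: [[0.999, -0.037, 0.0], [-0.037, -0.999, -0.0], [0.0, 0.0, -1.0]]
force: [-1.1, -0.3, -1.0]
opening: 0.0329
gripper_force: 19.9
```

>>> {"api": "drive_tool", "payload": {
  "targets": [
    [[0,0,1,0,0,0],[0,0,1,0,0,0],[0,0,0,0,0,0],[0,0,0,0,0,0],[0,0,0,0,0,0],[0,0,0,0,0,0],[0,0,0,0,0,0],[0,0,0,0,0,0],[0,0,0,0,0,0],[0,0,0,0,0,0]]
  ]
}}

```text
time_s: 39.63
tool_pos: [0.601, 0.0444, 0.0604]
ee_rot: [[0.999, -0.037, 0.0], [-0.037, -0.999, -0.0], [0.0, 0.0, -1.0]]
force: [-3.0, 0.8, 5.2]
opening: 0.0326
gripper_force: 19.9
```

>>> {"api": "drive_tool", "payload": {
  "targets": [
    [[0,0,0,0,0,0],[0,0,0,0,0,0],[0,0,0,0,0,0],[0,0,0,0,0,0],[0,0,0,0,0,0],[0,0,-15,0,0,0],[0,0,-30,0,0,0],[0,0,-30,0,0,0],[0,0,-35,0,0,0],[0,0,-35,0,0,0]]
  ],
  "hand": 0.5
}}

```text
time_s: 40.47
tool_pos: [0.6, 0.0445, 0.2051]
ee_rot: [[0.999, -0.037, -0.001], [-0.037, -0.999, 0.0], [-0.001, -0.0, -1.0]]
force: [0.2, 0.2, 0.1]
opening: 0.0471
gripper_force: 0.0
```

>>> {"api": "drive_tool", "payload": {
  "targets": [
    [[-20,-16,0,0,0,0],[-28,-23,0,0,0,0],[-28,-23,0,0,0,0],[-28,-23,0,0,0,0],[-28,-23,0,0,0,0],[-28,-23,0,0,0,0],[-27,-22,0,0,0,0],[-25,-20,0,0,0,0],[-12,-10,0,0,0,0],[-3,-2,0,0,0,0]]
  ]
}}

```text
time_s: 41.3
tool_pos: [0.3788, 0.2391, 0.2041]
ee_rot: [[0.999, -0.034, -0.0], [-0.034, -0.999, 0.0], [-0.0, -0.0, -1.0]]
force: [0.6, 0.2, -0.8]
opening: 0.047
gripper_force: 0.0
```

>>> {"api": "drive_tool", "payload": {
  "targets": [
    [[0,0,10,0,0,-0.101],[0,0,25,0,0,-0.101],[0,0,30,0,0,-0.101],[0,0,30,0,0,0],[0,0,30,0,0,0],[0,0,20,0,0,0],[0,0,10,0,0,0],[0,0,5,0,0,0],[0,0,0,0,0,0],[0,0,0,0,0,0]]
  ]
}}

```text
time_s: 42.13
tool_pos: [0.3818, 0.2378, 0.0452]
ee_rot: [[0.965, 0.262, 0.002], [0.262, -0.965, 0.001], [0.002, -0.0, -1.0]]
force: [-0.5, 2.0, -0.6]
opening: 0.0469
gripper_force: 0.0
```

>>> {"api": "drive_tool", "payload": {
  "targets": [
    [[0,0,6,0,0,0],[0,0,4,0,0,0],[0,0,0,0,0,0],[0,0,0,0,0,0],[0,0,0,0,0,0],[0,0,0,0,0,0],[0,0,0,0,0,0],[0,0,0,0,0,0],[0,0,0,0,0,0],[0,0,0,0,0,0]]
  ]
}}

```text
time_s: 42.97
tool_pos: [0.3807, 0.2377, 0.0342]
ee_rot: [[0.965, 0.263, 0.0], [0.263, -0.965, 0.0], [0.0, 0.0, -1.0]]
force: [-0.5, 0.3, -0.3]
opening: 0.0469
gripper_force: 0.0
```

>>> {"api": "drive_tool", "payload": {
  "targets": [
    [[0,0,0,0,0,0],[0,0,0,0,0,0],[0,0,0,0,0,0],[0,0,0,0,0,0],[0,0,0,0,0,0],[0,0,0,0,0,0],[0,0,0,0,0,0],[0,0,0,0,0,0],[0,0,0,0,0,0],[0,0,0,0,0,0]]
  ],
  "hand": 0.0,
  "force": 20
}}

```text
time_s: 43.8
tool_pos: [0.3806, 0.2377, 0.0342]
ee_rot: [[0.965, 0.263, -0.0], [0.263, -0.965, 0.0], [-0.0, -0.0, -1.0]]
force: [-0.6, 0.4, 0.2]
opening: 0.033
gripper_force: 20.0
```

>>> {"api": "drive_tool", "payload": {
  "targets": [
    [[0,0,-20,0,0,0],[0,0,-35,0,0,0],[0,0,-35,0,0,0],[0,0,-35,0,0,0],[0,0,-30,0,0,0],[0,0,0,0,0,0.101],[0,0,0,0,0,0.101],[0,0,0,0,0,0.101],[0,0,0,0,0,0],[0,0,0,0,0,0]]
  ]
}}

```text
time_s: 44.63
tool_pos: [0.3805, 0.2377, 0.189]
ee_rot: [[0.999, -0.035, -0.0], [-0.035, -0.999, -0.0], [-0.0, 0.0, -1.0]]
force: [0.1, -0.1, -0.5]
opening: 0.0328
gripper_force: 20.0
```

>>> {"api": "drive_tool", "payload": {
  "targets": [
    [[20,20,0,0,0,0],[22,21,0,0,0,0],[22,21,0,0,0,0],[22,21,0,0,0,0],[22,21,0,0,0,0],[22,21,0,0,0,0],[20,21,0,0,0,0],[15,15,0,0,0,0],[10,10,0,0,0,0],[0,0,0,0,0,0]]
  ]
}}

```text
time_s: 45.47
tool_pos: [0.5503, 0.0586, 0.1889]
ee_rot: [[0.999, -0.038, -0.0], [-0.038, -0.999, -0.0], [-0.0, 0.0, -1.0]]
force: [-0.6, 0.2, -0.1]
opening: 0.0326
gripper_force: 20.0
```

Run:
```python
from h import *
s=state();print(s['tool_pos'],s['opening'],np.round(s['ee_rot'],3).tolist(),np.abs(s['qd']).max())
im=snapshot('wrist');cv2.imwrite('pics/w16.png',im);C=cam('wrist',s);R=np.array(s['ee_rot'])
m=cv2.inRange(cv2.cvtColor(im,cv2.COLOR_BGR2HSV),(0,0,205),(180,40,255));m[:70]=0;m[:,:180]=0;m[:,330:]=0
n,l,st,ce=cv2.connectedComponentsWithStats(m)
for i in range(1,n):
    if st[i][4]>150:
        for z in (s['tool_pos'][2]+.028,.087): print(st[i],[ (R.T@(ray(C,u,v,z)-s['tool_pos'])*1000).round(1).tolist() for u,v in((st[i][0],st[i][1]),(st[i][0]+st[i][2],st[i][1]),(st[i][0],st[i][1]+st[i][3]))])
```

```text
[0.55031095 0.05862432 0.18887944] 0.0326441033940062 [[0.999, -0.038, -0.0], [-0.038, -0.999, -0.0], [-0.0, 0.0, -1.0]] 0.045089825202715636
[ 248  125   33   35 1088] [[67.9, -2.7, -28.0], [67.9, 15.3, -28.0], [48.7, -2.8, -28.0]]
[ 248  125   33   35 1088] [[68.2, -4.6, 101.9], [68.2, 29.0, 101.9], [32.5, -4.7, 101.9]]
[ 226  214   54   50 2636] [[16.7, -15.9, -28.0], [16.7, 16.0, -28.0], [-15.9, -16.7, -28.0]]
[ 226  214   54   50 2636] [[-27.0, -29.1, 101.9], [-27.0, 30.3, 101.9], [-87.7, -30.5, 101.9]]
```

>>> {"api": "drive_tool", "payload": {
  "targets": [
    [[8,6,0,0,0,0],[6,5,0,0,0,0],[2,2,10,0,0,0],[0,0,20,0,0,0],[0,0,20,0,0,0],[0,0,15,0,0,0],[0,0,10,0,0,0],[0,0,8,0,0,0],[0,0,0,0,0,0],[0,0,0,0,0,0]]
  ]
}}

```text
time_s: 46.35
tool_pos: [0.5648, 0.0469, 0.1062]
ee_rot: [[0.999, -0.037, 0.0], [-0.037, -0.999, 0.0], [0.0, -0.0, -1.0]]
force: [0.4, 0.0, -0.9]
opening: 0.0331
gripper_force: 20.0
```

>>> {"api": "drive_tool", "payload": {
  "targets": [
    [[0,0,5,0,0,0],[0,0,5,0,0,0],[0,0,5,0,0,0],[0,0,4,0,0,0],[0,0,4,0,0,0],[0,0,4,0,0,0],[0,0,3,0,0,0],[0,0,0,0,0,0],[0,0,0,0,0,0],[0,0,0,0,0,0]]
  ]
}}

```text
time_s: 47.18
tool_pos: [0.5649, 0.0467, 0.0764]
ee_rot: [[0.999, -0.037, 0.0], [-0.037, -0.999, -0.0], [0.0, 0.0, -1.0]]
force: [-0.4, 0.7, 0.3]
opening: 0.0325
gripper_force: 20.0
```

>>> {"api": "drive_tool", "payload": {
  "targets": [
    [[1,1.5,3,0,0,0],[0,0,3,0,0,0],[0,0,3,0,0,0],[0,0,2,0,0,0],[0,0,2,0,0,0],[0,0,2,0,0,0],[0,0,0,0,0,0],[0,0,0,0,0,0],[0,0,0,0,0,0],[0,0,0,0,0,0]]
  ]
}}

```text
time_s: 48.02
tool_pos: [0.5658, 0.0452, 0.0613]
ee_rot: [[0.999, -0.037, 0.0], [-0.037, -0.999, -0.0], [0.0, 0.0, -1.0]]
force: [0.1, -0.7, -1.0]
opening: 0.0329
gripper_force: 20.0
```

>>> {"api": "drive_tool", "payload": {
  "targets": [
    [[0,0,0.5,0,0,0],[0,0,0.5,0,0,0],[0,0,0,0,0,0],[0,0,0,0,0,0],[0,0,0,0,0,0],[0,0,0,0,0,0],[0,0,0,0,0,0],[0,0,0,0,0,0],[0,0,0,0,0,0],[0,0,0,0,0,0]]
  ]
}}

```text
time_s: 48.85
tool_pos: [0.5656, 0.0452, 0.0602]
ee_rot: [[0.999, -0.037, -0.0], [-0.037, -0.999, 0.0], [-0.0, -0.0, -1.0]]
force: [0.9, -0.7, -0.7]
opening: 0.0328
gripper_force: 20.0
```

>>> {"api": "drive_tool", "payload": {
  "targets": [
    [[0,0,0,0,0,0],[0,0,0,0,0,0],[0,0,0,0,0,0],[0,0,0,0,0,0],[0,0,0,0,0,0],[0,0,-15,0,0,0],[0,0,-30,0,0,0],[0,0,-30,0,0,0],[0,0,-35,0,0,0],[0,0,-35,0,0,0]]
  ],
  "hand": 0.5
}}

```text
time_s: 49.68
tool_pos: [0.565, 0.0452, 0.2063]
ee_rot: [[0.999, -0.037, -0.001], [-0.037, -0.999, 0.0], [-0.001, -0.0, -1.0]]
force: [0.8, 0.1, -0.3]
opening: 0.0473
gripper_force: 0.0
```

>>> {"api": "drive_tool", "payload": {
  "targets": [
    [[-10,30,0,0,0,0],[-12,35,0,0,0,0],[-12,36,0,0,0,0],[-12,36,0,0,0,0],[-12,36,0,0,0,0],[-12,36,0,0,0,0],[-12,36,0,0,0,0],[-12,36,0,0,0,0],[-12,36,0,0,0,0],[-12,36,0,0,0,0]]
  ]
}}

```text
time_s: 50.52
tool_pos: [0.4336, -0.3048, 0.2054]
ee_rot: [[0.999, -0.037, 0.0], [-0.037, -0.999, -0.0], [0.0, 0.0, -1.0]]
force: [0.2, -0.4, -0.4]
opening: 0.0469
gripper_force: 0.0
```

>>> {"api": "drive_tool", "payload": {
  "targets": [
    [[-12,36,0,0,0,0],[-12,36,0,0,0,0],[-5,14,0,0,0,0],[0,0,0,0,0,-0.117],[0,0,0,0,0,-0.117],[0,0,0,0,0,-0.117],[0,0,0,0,0,-0.117],[0,0,0,0,0,-0.117],[0,0,0,0,0,-0.117],[0,0,0,0,0,-0.117]]
  ]
}}

```text
time_s: 51.35
tool_pos: [0.4027, -0.3874, 0.2051]
ee_rot: [[0.705, 0.709, -0.0], [0.709, -0.705, 0.001], [0.0, -0.0, -1.0]]
force: [-0.0, -0.1, -0.3]
opening: 0.047
gripper_force: 0.0
```

>>> {"api": "drive_tool", "payload": {
  "targets": [
    [[0,0,0,0,0,0],[0,0,0,0,0,0],[0,0,0,0,0,0],[0,0,0,0,0,0],[0,0,0,0,0,0],[0,0,0,0,0,0],[0,0,0,0,0,0],[0,0,0,0,0,0],[0,0,0,0,0,0],[0,0,0,0,0,0]]
  ]
}}

```text
time_s: 52.18
tool_pos: [0.4024, -0.388, 0.2052]
ee_rot: [[0.71, 0.704, -0.0], [0.704, -0.71, 0.0], [0.0, -0.0, -1.0]]
force: [-0.3, -0.4, -0.8]
opening: 0.047
gripper_force: 0.0
```

Run:
```python
from h import *
s=state();print(s['tool_pos'],np.round(s['ee_rot'],3).tolist(),np.abs(s['qd']).max())
im=look((0,0,205),(180,40,255),.062,300,n='white');cv2.imwrite('pics/w17.png',im)
```

```text
[ 0.40237974 -0.38803529  0.2051625 ] [[0.71, 0.704, -0.0], [0.704, -0.71, 0.0], [0.0, -0.0, -1.0]] 0.0020013866906833286
white [238. 314.] w [ 0.2561 -0.5053] tool [-186.4  -19.8  143.2] size [0.066 0.05 ] yaw -0.789
white [222. 218.] w [ 0.3417 -0.3937] tool [-47.1 -38.7 143.2] size [0.053 0.061] yaw -1.624
white [ 10. 190.] w [ 0.1837 -0.1828] tool [ -10.6 -299.7  143.2] size [0.056 0.024] yaw 0.565
white [260. 169.] w [ 0.4209 -0.3836] tool [ 16.3   9.9 143.2] size [0.031 0.066] yaw -2.313
white [423. 197.] w [ 0.5362 -0.5543] tool [-22.1 212.3 143.2] size [0.177 0.162] yaw -0.623
white [366. 141.] w [ 0.531  -0.4491] tool [ 48.3 133.9 143.2] size [0.132 0.056] yaw -0.154
```

>>> {"api": "drive_tool", "payload": {
  "targets": [
    [[8,5,0,0,0,0],[8,5,0,0,0,0],[0,0,15,0,0,-0.048],[0,0,25,0,0,0],[0,0,25,0,0,0],[0,0,25,0,0,0],[0,0,25,0,0,0],[0,0,20,0,0,0],[0,0,15,0,0,0],[0,0,10,0,0,0]]
  ]
}}

```text
time_s: 53.07
tool_pos: [0.4209, -0.3826, 0.043]
ee_rot: [[0.675, 0.738, -0.002], [0.738, -0.675, 0.002], [0.001, -0.003, -1.0]]
force: [0.1, -0.4, 0.1]
opening: 0.0473
gripper_force: 0.0
```

>>> {"api": "drive_tool", "payload": {
  "targets": [
    [[0,0,3,0,0,0],[0,0,0,0,0,0],[0,0,0,0,0,0],[0,0,0,0,0,0],[0,0,0,0,0,0],[0,0,0,0,0,0],[0,0,0,0,0,0],[0,0,0,0,0,0],[0,0,0,0,0,0],[0,0,0,0,0,0]]
  ]
}}

```text
time_s: 53.9
tool_pos: [0.4208, -0.3839, 0.0422]
ee_rot: [[0.675, 0.738, 0.0], [0.738, -0.675, -0.0], [0.0, 0.0, -1.0]]
force: [0.0, 0.1, 0.3]
opening: 0.0469
gripper_force: 0.0
```

>>> {"api": "drive_tool", "payload": {
  "targets": [
    [[0,0,0,0,0,0],[0,0,0,0,0,0],[0,0,0,0,0,0],[0,0,0,0,0,0],[0,0,0,0,0,0],[0,0,0,0,0,0],[0,0,0,0,0,0],[0,0,0,0,0,0],[0,0,0,0,0,0],[0,0,0,0,0,0]]
  ],
  "hand": 0.0,
  "force": 25
}}

```text
time_s: 54.73
tool_pos: [0.4207, -0.3838, 0.0421]
ee_rot: [[0.675, 0.738, -0.0], [0.738, -0.675, 0.0], [0.0, -0.0, -1.0]]
force: [-0.4, 0.2, -0.7]
opening: 0.0329
gripper_force: 25.0
```

>>> {"api": "drive_tool", "payload": {
  "targets": [
    [[0,0,-20,0,0,0],[0,0,-35,0,0,0],[0,0,-35,0,0,0],[0,0,-35,0,0,0.108],[0,0,-30,0,0,0.108],[0,0,0,0,0,0.108],[0,0,0,0,0,0.108],[0,0,0,0,0,0.108],[0,0,0,0,0,0.108],[0,0,0,0,0,0.108]]
  ]
}}

```text
time_s: 55.57
tool_pos: [0.4207, -0.3837, 0.1971]
ee_rot: [[0.998, 0.068, -0.0], [0.068, -0.998, 0.0], [-0.0, -0.0, -1.0]]
force: [0.4, 0.3, 0.0]
opening: 0.0328
gripper_force: 24.9
```

>>> {"api": "drive_tool", "payload": {
  "targets": [
    [[0,0,0,0,0,0.11],[0,0,0,0,0,0],[14,-36,0,0,0,0],[14,-36,0,0,0,0],[14,-36,0,0,0,0],[14,-36,0,0,0,0],[14,-36,0,0,0,0],[14,-36,0,0,0,0],[14,-36,0,0,0,0],[14,-36,0,0,0,0]]
  ]
}}

```text
time_s: 56.4
tool_pos: [0.5435, -0.0982, 0.1973]
ee_rot: [[0.999, -0.033, 0.0], [-0.033, -0.999, -0.0], [0.0, 0.0, -1.0]]
force: [0.5, 0.8, 0.2]
opening: 0.0327
gripper_force: 25.0
```

>>> {"api": "drive_tool", "payload": {
  "targets": [
    [[14,-36,0,0,0,0],[10,-25,0,0,0,0],[0,0,0,0,0,0],[0,0,0,0,0,0],[0,0,0,0,0,0],[0,0,0,0,0,0],[0,0,0,0,0,0],[0,0,0,0,0,0],[0,0,0,0,0,0],[0,0,0,0,0,0]]
  ]
}}

```text
time_s: 57.23
tool_pos: [0.5692, -0.0405, 0.1972]
ee_rot: [[0.999, -0.037, 0.0], [-0.037, -0.999, 0.0], [0.0, -0.0, -1.0]]
force: [-0.2, 0.6, -0.5]
opening: 0.0327
gripper_force: 25.0
```

Run:
```python
from h import *
s=state();print(s['tool_pos'],s['opening'],np.round(s['ee_rot'],3).tolist(),np.abs(s['qd']).max())
im=snapshot('wrist');cv2.imwrite('pics/w18.png',im);C=cam('wrist',s);R=np.array(s['ee_rot'])
m=cv2.inRange(cv2.cvtColor(im,cv2.COLOR_BGR2HSV),(0,0,205),(180,40,255));m[:70]=0;m[:,:150]=0;m[:,330:]=0
n,l,st,ce=cv2.connectedComponentsWithStats(m)
for i in range(1,n):
    if st[i][4]>150:
        for z in (s['tool_pos'][2]+.020,.087): print(st[i],[ (R.T@(ray(C,u,v,z)-s['tool_pos'])*1000).round(1).tolist() for u,v in((st[i][0],st[i][1]),(st[i][0]+st[i][2],st[i][1]),(st[i][0],st[i][1]+st[i][3]))])
```

```text
[ 0.5692199  -0.04052275  0.19720996] 0.03266614017900159 [[0.999, -0.037, 0.0], [-0.037, -0.999, 0.0], [0.0, -0.0, -1.0]] 0.004250222887005539
[158 149  32  30 896] [[54.2, -55.8, -20.0], [54.2, -37.0, -20.0], [36.2, -57.3, -20.0]]
[158 149  32  30 896] [[43.3, -101.1, 110.2], [43.3, -66.8, 110.2], [10.6, -103.8, 110.2]]
[160 180  35  41 877] [[35.6, -56.1, -20.0], [35.6, -35.0, -20.0], [9.4, -58.2, -20.0]]
[160 180  35  41 877] [[9.4, -101.7, 110.2], [9.5, -63.2, 110.2], [-38.2, -105.5, 110.2]]
[ 226  184   53   84 4278] [[33.1, -16.3, -20.0], [33.2, 15.8, -20.0], [-23.2, -17.6, -20.0]]
[ 226  184   53   84 4278] [[5.0, -29.2, 110.2], [5.0, 29.3, 110.2], [-97.6, -31.5, 110.2]]
```

>>> {"api": "drive_tool", "payload": {
  "targets": [
    [[6,-9,0,0,0,0],[4.5,-9,0,0,0,0],[0,0,10,0,0,0],[0,0,20,0,0,0],[0,0,20,0,0,0],[0,0,15,0,0,0],[0,0,10,0,0,0],[0,0,5,0,0,0],[0,0,0,0,0,0],[0,0,0,0,0,0]]
  ]
}}

```text
time_s: 58.12
tool_pos: [0.5808, -0.0224, 0.1175]
ee_rot: [[0.999, -0.036, 0.001], [-0.036, -0.999, -0.0], [0.001, 0.0, -1.0]]
force: [-0.3, -0.5, -0.9]
opening: 0.0327
gripper_force: 25.0
```

>>> {"api": "drive_tool", "payload": {
  "targets": [
    [[0,0,5,0,0,0],[0,0,5,0,0,0],[0,0,5,0,0,0],[0,0,4,0,0,0],[0,0,4,0,0,0],[0,0,4,0,0,0],[0,0,3,0,0,0],[0,0,0,0,0,0],[0,0,0,0,0,0],[0,0,0,0,0,0]]
  ]
}}

```text
time_s: 58.95
tool_pos: [0.5807, -0.0224, 0.0874]
ee_rot: [[0.999, -0.036, 0.0], [-0.036, -0.999, -0.0], [0.0, 0.0, -1.0]]
force: [-0.5, -0.6, -0.4]
opening: 0.0329
gripper_force: 25.0
```

>>> {"api": "drive_tool", "payload": {
  "targets": [
    [[0,0,3,0,0,0],[0,0,3,0,0,0],[0,0,3,0,0,0],[0,0,3,0,0,0],[0,0,3,0,0,0],[0,0,2,0,0,0],[0,0,2,0,0,0],[0,0,0,0,0,0],[0,0,0,0,0,0],[0,0,0,0,0,0]]
  ]
}}

```text
time_s: 59.78
tool_pos: [0.5806, -0.0225, 0.0683]
ee_rot: [[0.999, -0.036, 0.0], [-0.036, -0.999, -0.0], [0.0, 0.0, -1.0]]
force: [-0.5, -0.6, -1.8]
opening: 0.033
gripper_force: 25.0
```

>>> {"api": "drive_tool", "payload": {
  "targets": [
    [[0,0,0.5,0,0,0],[0,0,0.5,0,0,0],[0,0,0,0,0,0],[0,0,0,0,0,0],[0,0,0,0,0,0],[0,0,0,0,0,0],[0,0,0,0,0,0],[0,0,0,0,0,0],[0,0,0,0,0,0],[0,0,0,0,0,0]]
  ]
}}

```text
time_s: 60.62
tool_pos: [0.5805, -0.0224, 0.0672]
ee_rot: [[0.999, -0.036, 0.0], [-0.036, -0.999, 0.0], [0.0, -0.0, -1.0]]
force: [0.7, -0.5, -0.3]
opening: 0.0332
gripper_force: 25.0
```

>>> {"api": "drive_tool", "payload": {
  "targets": [
    [[0,0,0,0,0,0],[0,0,0,0,0,0],[0,0,0,0,0,0],[0,0,0,0,0,0],[0,0,0,0,0,0],[0,0,-15,0,0,0],[0,0,-30,0,0,0],[0,0,-30,0,0,0],[0,0,-35,0,0,0],[0,0,-35,0,0,0]]
  ],
  "hand": 0.5
}}

```text
time_s: 61.45
tool_pos: [0.5799, -0.0223, 0.2133]
ee_rot: [[0.999, -0.036, -0.001], [-0.036, -0.999, 0.0], [-0.001, -0.0, -1.0]]
force: [0.3, -0.6, 0.1]
opening: 0.0469
gripper_force: 0.0
```

>>> {"api": "drive_tool", "payload": {
  "targets": [
    [[-30,-9,0,0,0,0],[-35,-9,0,0,0,0],[-35,-9,0,0,0,0],[0,0,0,0,0,0],[0,0,0,0,0,0],[0,0,0,0,0,0],[0,0,0,0,0,0],[0,0,0,0,0,0],[0,0,0,0,0,0],[0,0,0,0,0,0]]
  ],
  "hand": 0.0
}}

```text
time_s: 62.28
tool_pos: [0.4821, 0.0079, 0.2121]
ee_rot: [[0.999, -0.036, -0.0], [-0.036, -0.999, 0.0], [-0.0, -0.0, -1.0]]
force: [-1.0, 0.1, -0.2]
opening: 0.0006
gripper_force: 0.0
```

Run:
```python
from h import *
s=state();print(s['tool_pos'],np.abs(s['qd']).max())
a=snapshot('wrist')
look((0,0,205),(180,40,255),.087,300,rmax=200,im=a,n='white');look(*BLUE,.091,100,rmax=200,im=a,n='blue')
b=snapshot('side')[150:280,180:320]
a=cv2.resize(a[0:240,100:400],(500,400));b=cv2.resize(b,(290,269))
o=np.zeros((400,790,3),np.uint8);o[:,:500]=a;o[:269,500:]=b
cv2.imwrite('pics/m19.png',o)
```

```text
[0.48207109 0.00794622 0.21211909] 0.008578872468219347
white [216. 116.] w [0.5608 0.0445] tool [ 77.5 -39.3 125. ] size [0.036 0.04 ] yaw 3.089
white [301. 114.] w [ 0.5593 -0.0481] tool [ 79.4  53.2 125. ] size [0.051 0.01 ] yaw -0.041
white [276. 108.] w [ 0.5651 -0.0209] tool [ 84.2  25.9 125. ] size [0.097 0.032] yaw -0.077
white [214.  78.] w [0.5992 0.0451] tool [115.9 -41.3 125. ] size [0.032 0.033] yaw 3.085
white [  4. 111.] w [0.5723 0.275 ] tool [  80.6 -270.   125.1] size [0.027 0.118] yaw 3.098
white [457.  75.] w [ 0.5926 -0.2124] tool [118.7 216.2 125. ] size [0.095 0.066] yaw -1.323
white [374.  41.] w [ 0.6289 -0.1227] tool [151.7 125.3 125. ] size [0.04  0.026] yaw -0.13
white [494.  10.] w [ 0.6538 -0.2413] tool [180.9 242.9 125. ] size [0.033 0.017] yaw -1.607
white [476.  13.] w [ 0.6511 -0.2239] tool [177.6 225.7 125. ] size [0.011 0.08 ] yaw -2.029
white [421.   7.] w [ 0.6584 -0.1678] tool [182.8 169.3 125. ] size [0.013 0.052] yaw -1.661
white [397.  18.] w [ 0.6498 -0.1445] tool [173.3 146.3 125. ] size [0.015 0.049] yaw -2.06
white [45. 14.] w [0.6656 0.2103] tool [ 176.2 -208.8  125. ] size [0.022 0.091] yaw -1.774
blue [250. 191.] w [0.4758 0.0111] tool [ -6.2  -2.8 121.1] size [0.007 0.052] yaw -2.082
blue [278. 146.] w [ 0.5269 -0.0219] tool [ 46.1  28.3 121.1] size [0.026 0.025] yaw -1.607
blue [216. 145.] w [0.5299 0.0466] tool [ 46.6 -40.3 121.1] size [0.026 0.026] yaw -1.607
```

View pics/m19.png

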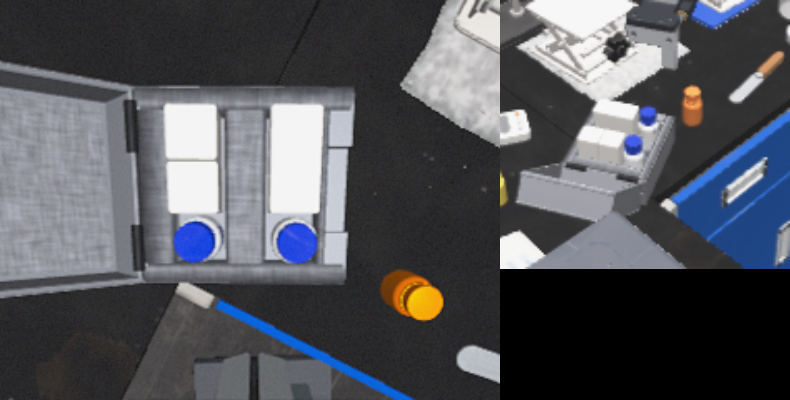

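All four places' worth of packing is right: bricks at (190,131), (193,187) and long (296,158) in the left frame, bottles at (196,242) and (296,242), lid open, knife and orange bottle undisturbed. To close, I'll pinch the lid's near side wall, drag it round, then push it from behind.

>>> {"api": "drive_tool", "payload": {
  "targets": [
    [[3,-33,0,0,0,0],[3,-34,0,0,0,0],[3,-34,0,0,0,0],[3,-34,0,0,0,0],[4,-34,0,0,0,0],[0,0,0,0,0,-0.12],[0,0,0,0,0,-0.12],[0,0,0,0,0,-0.12],[0,0,0,0,0,-0.12],[0,0,0,0,0,-0.12]]
  ],
  "hand": 0.22
}}

```text
time_s: 63.22
tool_pos: [0.5037, 0.1767, 0.212]
ee_rot: [[0.842, 0.54, -0.0], [0.54, -0.842, -0.0], [-0.0, -0.0, -1.0]]
force: [-0.0, -0.3, 1.5]
opening: 0.0203
gripper_force: 0.0
```

>>> {"api": "drive_tool", "payload": {
  "targets": [
    [[0,0,0,0,0,-0.121],[0,0,0,0,0,-0.121],[0,0,0,0,0,-0.121],[0,0,0,0,0,-0.121],[0,0,0,0,0,-0.121],[0,0,0,0,0,-0.122],[0,0,0,0,0,-0.122],[0,0,0,0,0,-0.122],[0,0,0,0,0,0],[0,0,0,0,0,0]]
  ]
}}

```text
time_s: 64.05
tool_pos: [0.5037, 0.1765, 0.2121]
ee_rot: [[0.039, 0.999, -0.0], [0.999, -0.039, 0.0], [0.0, -0.0, -1.0]]
force: [-0.6, -0.3, 1.3]
opening: 0.0206
gripper_force: 0.0
```

>>> {"api": "drive_tool", "payload": {
  "targets": [
    [[0,0,0,0,0,0],[0,0,0,0,0,0],[0,0,0,0,0,0],[0,0,0,0,0,0],[0,0,0,0,0,0],[0,0,0,0,0,0],[0,0,0,0,0,0],[0,0,0,0,0,0],[0,0,0,0,0,0],[0,0,0,0,0,0]]
  ]
}}

```text
time_s: 64.88
tool_pos: [0.5036, 0.1765, 0.2122]
ee_rot: [[0.036, 0.999, -0.0], [0.999, -0.036, 0.0], [0.0, -0.0, -1.0]]
force: [0.1, 0.3, 0.3]
opening: 0.0209
gripper_force: 0.0
```

Run:
```python
from h import *
s=state();print(s['tool_pos'],s['opening'],np.round(s['ee_rot'],3).tolist(),np.abs(s['qd']).max())
im=snapshot('wrist');cv2.imwrite('pics/w20.png',im);C=cam('wrist',s)
# predicted lid near front corner (edge a=152) for several thetas vs grey profile
h=np.array([.5665,.0882]);ex=np.array([.036,.999]);ey=np.array([-.999,.036])
for t in(2.35,2.47,2.55,2.6):
    for b in(68,-68):
        p=h+ex*(-np.cos(t)*.152)+ey*b/1000;print(t,b,proj(C,[*p,.055+.152*np.sin(t)]).round(1),end=' ')
    print()
g=cv2.cvtColor(im,6)
e=cv2.Canny(cv2.GaussianBlur(g,(3,3),0),40,100)
for v in(60,80,100,120,140,160,180): print(v,np.where(e[v])[0].tolist())
```

```text
[0.50360942 0.17652494 0.21217344] 0.020864839268189588 [[0.036, 0.999, -0.0], [0.999, -0.036, 0.0], [0.0, -0.0, -1.0]] 0.001105006974026168
2.35 68 [249.8 181.8] 2.35 -68 [406.4 181.8] 
2.47 68 [249.9 165.6] 2.47 -68 [399.8 165.6] 
2.55 68 [250.  156.4] 2.55 -68 [395.2 156.5] 
2.6 68 [250.  151.4] 2.6 -68 [392.3 151.4] 
60 [44, 107, 110, 162, 179, 180, 185, 186, 226, 250, 293, 296, 455, 456, 457, 458, 459, 460, 461, 466, 467, 477, 478, 496, 497, 498, 499]
80 [36, 37, 38, 243, 322, 449, 454, 455, 462, 463, 464, 480, 481, 502]
100 [273, 274, 309, 310, 311, 319, 320, 356, 357, 363, 364, 411, 412, 414, 415, 435, 436, 437, 452, 454, 455, 482, 483, 490, 491, 497, 498, 499, 506]
120 [8, 9, 10, 60, 61, 62, 89, 90, 91, 306, 307, 395, 503, 504]
140 [50, 51, 68, 69, 70, 71, 72, 110, 111, 118, 119, 120, 138, 252, 389, 425, 426, 427, 489, 490]
160 [88, 89, 91, 92, 251, 398, 399, 462, 463, 467, 468, 475]
180 [131, 132, 133, 251, 360, 361, 388, 389, 392, 393, 450, 451, 455, 456, 461]
```

The lid's side edges (columns 251 and 398) fit 2.47 rad. Descend over the near wall and pinch.

>>> {"api": "drive_tool", "payload": {
  "targets": [
    [[0,0,20,0,0,0],[0,0,20,0,0,0],[0,0,20,0,0,0],[0,0,10,0,0,0],[0,0,10,0,0,0],[0,0,8,0,0,0],[0,0,5,0,0,0],[0,0,5,0,0,0],[0,0,0,0,0,0],[0,0,0,0,0,0]]
  ]
}}

```text
time_s: 65.77
tool_pos: [0.5039, 0.1766, 0.1145]
ee_rot: [[0.036, 0.999, 0.001], [0.999, -0.036, 0.0], [0.0, 0.001, -1.0]]
force: [-0.2, 0.4, 0.2]
opening: 0.0208
gripper_force: 0.0
```

>>> {"api": "drive_tool", "payload": {
  "targets": [
    [[0,0,5,0,0,0],[0,0,5,0,0,0],[0,0,5,0,0,0],[0,0,5,0,0,0],[0,0,4,0,0,0],[0,0,0,0,0,0],[0,0,0,0,0,0],[0,0,0,0,0,0],[0,0,0,0,0,0],[0,0,0,0,0,0]]
  ]
}}

```text
time_s: 66.6
tool_pos: [0.5039, 0.1765, 0.0905]
ee_rot: [[0.036, 0.999, 0.001], [0.999, -0.036, 0.0], [0.0, 0.001, -1.0]]
force: [0.1, 0.6, -0.2]
opening: 0.0208
gripper_force: 0.0
```

>>> {"api": "drive_tool", "payload": {
  "targets": [
    [[0,0,0,0,0,0],[0,0,0,0,0,0],[0,0,0,0,0,0],[0,0,0,0,0,0],[0,0,0,0,0,0],[0,0,0,0,0,0],[0,0,0,0,0,0],[0,0,0,0,0,0],[0,0,0,0,0,0],[0,0,0,0,0,0]]
  ],
  "hand": 0.0,
  "force": 20
}}

```text
time_s: 67.43
tool_pos: [0.5049, 0.1763, 0.0906]
ee_rot: [[0.037, 0.999, 0.003], [0.999, -0.037, 0.0], [0.0, 0.003, -1.0]]
force: [4.5, -0.8, -2.2]
opening: 0.0042
gripper_force: 20.0
```

Pinched (4.2 mm wall). Drag along the arc.

>>> {"api": "drive_tool", "payload": {
  "targets": [
    [[-2.5,0,-4.5,0,0,0],[-3,0,-4.4,0,0,0],[-3.5,0,-4.2,0,0,0],[-4,0,-4,0,0,0],[-4,0,-3.8,0,0,0],[-4.5,0,-3.7,0,0,0],[-4.8,0,-3.5,0,0,0],[-5,0,-3.3,0,0,0],[-5.2,0,-3,0,0,0],[-5.3,0,-2.8,0,0,0]]
  ]
}}

```text
time_s: 68.27
tool_pos: [0.5032, 0.1351, 0.1275]
ee_rot: [[0.037, 0.999, 0.003], [0.999, -0.037, 0.002], [0.002, 0.003, -1.0]]
force: [7.3, 2.4, -6.1]
opening: 0.0041
gripper_force: 20.0
```

>>> {"api": "drive_tool", "payload": {
  "targets": [
    [[0,0,0,0,0,0],[0,0,0,0,0,0],[0,0,0,0,0,0],[0,0,0,0,0,0],[0,0,0,0,0,0],[0,0,0,0,0,0],[0,0,0,0,0,0],[0,0,0,0,0,0],[0,0,0,0,0,0],[0,0,0,0,0,0]]
  ],
  "hand": 0.2
}}

```text
time_s: 69.1
tool_pos: [0.5021, 0.1347, 0.1274]
ee_rot: [[0.036, 0.999, -0.0], [0.999, -0.036, -0.0], [-0.0, -0.0, -1.0]]
force: [0.4, -0.5, -0.1]
opening: 0.0188
gripper_force: 0.0
```

Run:
```python
from h import *
s=state();print(s['tool_pos'],s['opening'],np.round(s['force'],1))
im=snapshot('wrist');cv2.imwrite('pics/w21.png',im);C=cam('wrist',s)
h=np.array([.5665,.0882]);ex=np.array([.036,.999]);ey=np.array([-.999,.036])
for t in(1.7,1.9,2.1,2.47):
    u=np.array([-np.cos(t),np.sin(t)]);n=np.array([np.sin(t),np.cos(t)])
    for a,b in((.152,0),(.152,.046)):
        q=a*u+b*n
        for k in(68,-68):
            p=h+ex*q[0]+ey*k/1000;print(t,b,k,proj(C,[*p,.055+q[1]]).round(0),end=' ')
    print()
g=cv2.cvtColor(im,6);e=cv2.Canny(cv2.GaussianBlur(g,(3,3),0),40,100)
for c in(290,320,350): print(c,np.where(e[:,c])[0].tolist())
side=snapshot('side');cv2.imwrite('pics/s21.png',side)
Cs=cam('side')
for t in(1.7,1.9,2.1,2.47):
    u=np.array([-np.cos(t),np.sin(t)]);p=h+ex*u[0]*.152+ey*.068*-1;print(t,proj(Cs,[*p,.055+.152*u[1]]).round(0))
```

```text
[0.50210668 0.13474776 0.12736654] 0.0187608040317092 [ 0.4 -0.5 -0.1]
1.7 0 68 [248. 340.] 1.7 0 -68 [553. 340.] 1.7 0.046 68 [248. 239.] 1.7 0.046 -68 [566. 239.] 
1.9 0 68 [248. 272.] 1.9 0 -68 [553. 272.] 1.9 0.046 68 [248. 170.] 1.9 0.046 -68 [543. 170.] 
2.1 0 68 [248. 204.] 2.1 0 -68 [539. 204.] 2.1 0.046 68 [248. 118.] 2.1 0.046 -68 [512. 118.] 
2.47 0 68 [249. 114.] 2.47 0 -68 [490. 114.] 2.47 0.046 68 [249.  71.] 2.47 0.046 -68 [453.  71.] 
290 [1, 10, 55, 154, 159, 240, 255, 256, 264, 265, 266, 267, 268, 270, 271, 272, 274, 276, 304, 305, 306, 307, 310, 311, 324, 337, 374, 379, 380, 381, 382, 383]
320 [73, 74, 155, 159, 240, 269, 337, 375]
350 [91, 92, 155, 240, 269, 337, 375]
1.7 [202. 196.]
1.9 [198. 204.]
2.1 [195. 213.]
2.47 [190. 233.]
```

The lid's corner row ≈155 gives about 1.95 rad. Back out and go behind it with closed fingers.

>>> {"api": "drive_tool", "payload": {
  "targets": [
    [[-5,0,0,0,0,0],[-8,0,0,0,0,0],[-8,0,0,0,0,0],[-2,0,-10,0,0,0],[0,0,-20,0,0,0],[0,0,-30,0,0,0],[0,0,-30,0,0,0],[0,0,-30,0,0,0],[0,0,-15,0,0,0],[0,0,0,0,0,0]]
  ]
}}

```text
time_s: 70.03
tool_pos: [0.5037, 0.1114, 0.268]
ee_rot: [[0.036, 0.999, 0.009], [0.999, -0.036, -0.0], [0.0, 0.009, -1.0]]
force: [-0.2, 0.2, 0.3]
opening: 0.0188
gripper_force: 0.0
```

>>> {"api": "drive_tool", "payload": {
  "targets": [
    [[20,10,0,0,0,0],[30,20,0,0,0,0],[30,20,0,0,0,0],[25,15,0,0,0,0],[10,0,0,0,0,0],[0,0,0,0,0,0],[0,0,0,0,0,0],[0,0,0,0,0,0],[0,0,0,0,0,0],[0,0,0,0,0,0]]
  ],
  "hand": 0.0
}}

```text
time_s: 70.87
tool_pos: [0.5701, 0.2233, 0.2626]
ee_rot: [[0.037, 0.999, 0.0], [0.999, -0.037, -0.0], [-0.0, 0.0, -1.0]]
force: [-0.3, -0.3, 0.2]
opening: 0.0004
gripper_force: 0.0
```

>>> {"api": "drive_tool", "payload": {
  "targets": [
    [[0,0,10,0,0,0],[0,0,15,0,0,0],[0,0,20,0,0,0],[0,0,20,0,0,0],[0,0,20,0,0,0],[0,0,15,0,0,0],[0,0,8,0,0,0],[0,0,0,0,0,0],[0,0,0,0,0,0],[0,0,0,0,0,0]]
  ]
}}

```text
time_s: 71.7
tool_pos: [0.5711, 0.2244, 0.1556]
ee_rot: [[0.036, 0.999, 0.002], [0.999, -0.036, 0.0], [0.0, 0.002, -1.0]]
force: [-0.4, -0.4, -0.0]
opening: 0.0003
gripper_force: 0.0
```

>>> {"api": "drive_tool", "payload": {
  "targets": [
    [[-7,0,0,0,0,0],[-7,0,0,0,0,0],[-7,0,0,0,0,0],[-7,0,0,0,0,0],[-7,0,0,0,0,0],[-7,0,0,0,0,0],[-7,0,0,0,0,0],[-7,0,0,0,0,0],[-7,0,0,0,0,0],[-7,0,0,0,0,0]]
  ]
}}

```text
time_s: 72.53
tool_pos: [0.5677, 0.1535, 0.1542]
ee_rot: [[0.036, 0.999, -0.0], [0.999, -0.036, -0.0], [-0.0, -0.0, -1.0]]
force: [0.2, 1.7, 1.4]
opening: 0.0006
gripper_force: 0.6
```

>>> {"api": "drive_tool", "payload": {
  "targets": [
    [[-7,0,0,0,0,0],[-7,0,0,0,0,0],[-7,0,0,0,0,0],[-7,0,0,0,0,0],[-7,0,0,0,0,0],[-7,0,0,0,0,0],[-7,0,0,0,0,0],[-7,0,0,0,0,0],[-7,0,0,0,0,0],[-3,0,0,0,0,0]]
  ]
}}

```text
time_s: 73.37
tool_pos: [0.5654, 0.0873, 0.1542]
ee_rot: [[0.037, 0.999, -0.0], [0.999, -0.037, -0.0], [-0.0, -0.0, -1.0]]
force: [0.8, -0.2, 0.3]
opening: 0.0006
gripper_force: 0.6
```

>>> {"api": "drive_tool", "payload": {
  "targets": [
    [[-10.5,0,-1,0,0,0],[-10.5,0,-1,0,0,0],[-10.5,0,-1,0,0,0],[-10.5,0,-1,0,0,0],[-10,0,3.5,0,0,0],[-10,0,3.5,0,0,0],[-10,0,4,0,0,0],[-10,0,4,0,0,0],[-8,0,6,0,0,0],[-8,0,6,0,0,0]]
  ]
}}

```text
time_s: 74.2
tool_pos: [0.5618, -0.0105, 0.1307]
ee_rot: [[0.036, 0.999, -0.0], [0.999, -0.036, -0.0], [-0.0, -0.0, -1.0]]
force: [-0.0, -0.1, 0.5]
opening: 0.0005
gripper_force: 0.1
```

>>> {"api": "drive_tool", "payload": {
  "targets": [
    [[-8,0,6,0,0,0],[-8,0,6,0,0,0],[-3,0,5.5,0,0,0],[-3,0,5.5,0,0,0],[-3,0,5,0,0,0],[0,0,1,0,0,0],[0,0,0,0,0,0],[0,0,0,0,0,0],[0,0,0,0,0,0],[0,0,0,0,0,0]]
  ]
}}

```text
time_s: 75.03
tool_pos: [0.5613, -0.0343, 0.1027]
ee_rot: [[0.036, 0.999, 0.001], [0.999, -0.036, -0.0], [-0.0, 0.001, -1.0]]
force: [-1.1, 0.0, 0.3]
opening: 0.0004
gripper_force: 0.0
```

>>> {"api": "drive_tool", "payload": {
  "targets": [
    [[0,0,1,0,0,0],[0,0,1,0,0,0],[0,0,1,0,0,0],[0,0,0.5,0,0,0],[0,0,0,0,0,0],[0,0,0,0,0,0],[0,0,0,0,0,0],[0,0,0,0,0,0],[0,0,0,0,0,0],[0,0,0,0,0,0]]
  ]
}}

```text
time_s: 75.87
tool_pos: [0.5615, -0.0345, 0.101]
ee_rot: [[0.036, 0.999, 0.0], [0.999, -0.036, -0.0], [-0.0, 0.0, -1.0]]
force: [-5.4, 1.4, 12.5]
opening: 0.0005
gripper_force: 5.9
```

Firm stop at z = 0.101 with 12.5 N: shut. Retreat and check.

>>> {"api": "drive_tool", "payload": {
  "targets": [
    [[0,0,-10,0,0,0],[0,0,-30,0,0,0],[0,0,-35,0,0,0],[0,0,-35,0,0,0],[-30,0,-20,0,0,0],[-40,0,0,0,0,0],[-40,0,0,0,0,0],[-40,0,0,0,0,0],[-20,0,0,0,0,0],[0,0,0,0,0,0]]
  ]
}}

```text
time_s: 76.7
tool_pos: [0.5545, -0.2083, 0.2291]
ee_rot: [[0.041, 0.999, 0.0], [0.999, -0.041, -0.001], [-0.001, 0.0, -1.0]]
force: [0.3, -0.3, -0.4]
opening: 0.0008
gripper_force: 0.0
```

>>> {"api": "drive_tool", "payload": {
  "targets": [
    [[0,0,0,0,0,0],[0,0,0,0,0,0],[0,0,0,0,0,0],[0,0,0,0,0,0],[0,0,0,0,0,0],[0,0,0,0,0,0],[0,0,0,0,0,0],[0,0,0,0,0,0],[0,0,0,0,0,0],[0,0,0,0,0,0]]
  ]
}}

```text
time_s: 77.53
tool_pos: [0.555, -0.2044, 0.2289]
ee_rot: [[0.036, 0.999, -0.0], [0.999, -0.036, 0.0], [0.0, -0.0, -1.0]]
force: [0.4, 0.6, 0.6]
opening: 0.0002
gripper_force: 0.0
```

Run:
```python
from h import *
s=state();print(s['tool_pos'],s['time_s'])
im=snapshot('wrist');cv2.imwrite('pics/w22.png',im);C=cam('wrist',s)
h=np.array([.5665,.0882]);ex=np.array([.036,.999])
for t in(0,.03,.1):
    u=np.array([-np.cos(t),np.sin(t)]);n=np.array([np.sin(t),np.cos(t)])
    print(t,[proj(C,[*(h+ex*q[0]),.055+q[1]]).round(1)[1] for q in(.152*u+.046*n,.152*u,np.array([-.152,0]))])
g=cv2.cvtColor(im,6).astype(int)
col=g[:,215:222].mean(1);d=np.diff(col);print([(i,int(d[i])) for i in range(200) if abs(d[i])>12])
T=snapshot('top');cv2.imwrite('pics/top2.png',T);hs=cv2.cvtColor(T,cv2.COLOR_BGR2HSV);Ct=cam('top')
m=cv2.inRange(hs,(3,90,60),(25,255,255))
for c in cv2.findContours(m,0,1)[0]:
    r=cv2.minAreaRect(c)
    if r[0][1]>100 and cv2.contourArea(c)>25: print('orange',np.round(r[0]),ray(Ct,*r[0],.011)[:2].round(3))
```

```text
[ 0.55495641 -0.20438714  0.22888309] 77.5333
0 [np.float64(54.3), np.float64(64.1), np.float64(64.1)]
0.03 [np.float64(51.7), np.float64(63.2), np.float64(64.1)]
0.1 [np.float64(44.5), np.float64(60.5), np.float64(64.1)]
[(24, -19), (26, 34), (52, -34), (53, -41), (54, -41), (61, 24), (62, 36), (63, -23), (65, -43), (71, -12), (72, -13)]
orange [304. 236.] [ 0.37  -0.294]
orange [190. 141.] [0.725 0.133]
```

Run:
```python
from h import *
for n in('top','side'):
    C=cam(n);im=snapshot(n);hs=cv2.cvtColor(im,cv2.COLOR_BGR2HSV);m=cv2.inRange(hs,(3,80,50),(25,255,255))
    print(n,'proj release handle',proj(C,[.422,-.279,.015]).round(),'tcp',proj(C,state()['tool_pos']).round())
    for c in cv2.findContours(m,0,1)[0]:
        r=cv2.minAreaRect(c)
        if cv2.contourArea(c)>20 and r[0][1]>90: print(np.round(r[0]),np.round(r[1]),round(r[2]),ray(C,*r[0],.015)[:2].round(3))
```

```text
top proj release handle [300. 221.] tcp [283. 180.]
[304. 235.] [21.  7.] 22 [ 0.371 -0.294]
[189. 140.] [ 9. 11.] 45 [0.726 0.134]
side proj release handle [296. 180.] tcp [256. 138.]
[177. 241.] [17. 12.] 77 [0.731 0.131]
[272. 200.] [19.  9.] 90 [ 0.481 -0.141]
[311. 180.] [ 6. 15.] 45 [ 0.368 -0.291]
[494. 118.] [38. 54.] 18 [-0.373 -0.966]
```

```bash
python3 -c "
from bench import hand_in
print(hand_in())"
```

```text
the job is handed in; nothing more can be done
None
```

The case is packed, shut and handed in after about 78 s: both blue-capped bottles and all three foam bricks fill the two channels. I set the knife back on the bench; it ended about 5 cm from where I laid it, probably the knock the task warned of.

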